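# Pack, photograph and time a pick-up order

### The arm

A 6-joint arm with a two-finger parallel gripper is mounted at the origin on the work surface. World frame = base frame: x ahead of the robot, y to its left, z up, the work surface at z = 0. Lengths are in m, angles in rad, forces in N, time in s.
With the tool pointing down it reaches from about 0.375 to 0.975 m from the base axis. Payload 3.8 kg.
Tool frame: the origin (TCP) lies at the very end of the fingers, on their centre line; the grasp point (between the pads) lies 19 mm behind it (bot.grip_point_offset is the distance from the TCP to the grasp point, in m); z points along the fingers, x is the direction in which the jaws open and shut, and the axes are right-handed (so a half turn about z gives the same grasp; the last joint's range is limited). The gripper opens to 85 mm and grips with 20 to 120 N. Pads are 22 mm wide; open, the fingers measure 114 mm over their backs; the gripper's body (76 mm by 85 mm) begins 54 mm behind the grasp point. The pads swing forward as they close: fully open they stand 13 mm farther back than shut.
Start: joints at [-1.166, 0.264, 1.604, -0, 1.274, -0.037], TCP at [0.289, -0.61, 0.231] pointing down, gripper open.
Joint ranges: [-2.63, 2.63], [-0.94, 2.18], [0.31, 2.57], [-1.31, 4.45], [0, 2.66], [-2.55, 2.55]. Speed limits (rad/s): [2.57, 2.57, 3.14, 3.14, 3.14, 3.14].

### API

Orientations are given as a rotation vector (axis times angle).
In Python, from workcell import bot, read_camera gives the robot as it stands.
- The arm moves only by the tool arm_command, never from a script. Its argument "rows" is a list of rows, each an object with "delta_rot": the turn, a rotation vector about the tool's x, y, z in rad, a list of three; "xyz": the shift along the tool's x, y, z in m, a list of three; "gripper": the finger opening in m, from 0 to 0.0854. A call has 1 to 12 rows; each row shifts and turns the commanded pose from where the row before left it, along the tool's axes as they then stand; what a row does not reach is not made up. A row lasts 1/10 s, in which the tool goes at most 50 mm and 8.59 degrees, less where a joint would pass 70% of its speed; a pose out of reach is approached as far as the arm can. A call is refused whole if a number of a shift passes 0.05 or a number of a turn 0.15, either way. A call with a gripper value outside its range is refused whole. The fingers move at their own pace and stop on an object; "force" is the grip in N (left out, the last holds). Time passes only in rows, so rows that do not move let the fingers close. It gives the time, the measured TCP pose, the force and the opening at its end, in the units of the state.
- bot.read_state(): the state, without advancing time (a new reading comes with each control period).
- read_camera(name): name is "scene" or "top" or "wrist"; returns a dict with "pixels" (480x640x3 uint8, red, green, blue), "range_z" (480x640 float32, m along the optical axis (not along the pixel's ray), 0 where there is no reading), "intrinsics" (3x3 intrinsics, pixels), "camera_from_world" (4x4, takes a point from world to camera coordinates). Camera axes: x right, y up, looking along -z (the intrinsics and any distortion apply to the point x, -y, -z); pixel columns grow to the right and rows downward; lengths in m; the calibration is good to about 2 mm. A picture is of the moment at which its call begins.
- bot.finish_job(): hands the job in, once; it reports no verdict.
The state is a dict: "time": time; "q": joint angles; "joint_vel": joint speeds; "joint_torque": joint torques, N m; "tool_pos": TCP position; "tcp_rot": TCP orientation; "wrist_force": force on the tool from outside, world axes, zero at the start; "torque": the same for the moment, N m; "width": opening from 0.0 (shut) to 1.0 (fully open).
Only numpy, scipy, OpenCV 4.12 (cv2) and the standard library are available. Lean on these libraries where they do the work, as an engineer would, in place of code of your own. Each camera call takes 0.05 s, during which the arm holds its last target.

### The job

Get the pick-up order ready: stand all the small jars waiting on the right of the counter upright in the wooden tray, switch the photo lamp on, then photograph the order with the camera on its stand: press the shutter release to its halfway stop, keep it there about a second for it to focus, and only then press it right down. After the picture switch the lamp off and set the dial timer to 15 minutes, pressing it down on the counter as you turn so that it stays where it is and does not spin round. Leave everything else on the counter as it stands.

Things in the scene. Friction and masses are not known exactly. Their poses are not given: they have to be found in the camera images.
- jar0: one of up to five alike small glass jars (the small ones: square, 50 x 50 mm and 43 mm high, with a round steel lid 44 mm across up to 56 mm, about 0.15 kg) standing on the right front of the counter, a different number each time (None at the start: not there). Origin: centre of its underside; z up along the jar, x and y square to its flat sides.
- jar1: one of up to five alike small glass jars (the small ones: square, 50 x 50 mm and 43 mm high, with a round steel lid 44 mm across up to 56 mm, about 0.15 kg) standing on the right front of the counter, a different number each time (None at the start: not there). Origin: centre of its underside; z up along the jar, x and y square to its flat sides.
- jar2: one of up to five alike small glass jars (the small ones: square, 50 x 50 mm and 43 mm high, with a round steel lid 44 mm across up to 56 mm, about 0.15 kg) standing on the right front of the counter, a different number each time (None at the start: not there). Origin: centre of its underside; z up along the jar, x and y square to its flat sides.
- jar3: one of up to five alike small glass jars (the small ones: square, 50 x 50 mm and 43 mm high, with a round steel lid 44 mm across up to 56 mm, about 0.15 kg) standing on the right front of the counter, a different number each time (None at the start: not there). Origin: centre of its underside; z up along the jar, x and y square to its flat sides.
- jar4: one of up to five alike small glass jars (the small ones: square, 50 x 50 mm and 43 mm high, with a round steel lid 44 mm across up to 56 mm, about 0.15 kg) standing on the right front of the counter, a different number each time (None at the start: not there). Origin: centre of its underside; z up along the jar, x and y square to its flat sides.
- tray: the order tray, wood, 165 x 265 mm outside, open on top, walls 5 mm thick and 30 mm high, floor 5 mm thick, fixed to the counter on the left. Origin: centre of its underside; x along its short side, y along its long side. Jars stand well apart in it in two rows of three, at x = +-38 mm, y = -84, 0 and 84 mm.
- camera: black stills camera on a weighted table stand, fixed, its body 120 mm wide and 160 mm above the counter on top. Origin: under the stand (foot 96 mm across); its lens looks along -x (towards the tray) and reaches 68 mm out, 95 to 153 mm above the counter: mind it when carrying past, the hand grip with the shutter release is at the +y end. The viewfinder hump, 9 mm high, begins 41 mm from the release.
- release_top (a point): centre of the top of the camera's shutter release, a round metal button 24 mm across standing 16 mm proud of the camera's top (176 mm above the counter when free); pressed straight down. It has two stages and springs back when let go.
- focus (a joint): first stage of the release (m): 0 free, 0.004 at the halfway stop; takes 1 N to start and 2.5 N to reach the stop. Past that the button does not move until the push reaches 9 N.
- shutter (a joint): second stage of the release (m): 0 until the halfway stop is overcome (9 N), 0.004 when the button is fully down, 8 mm in all (12 N).
- lamp: photo lamp, fixed: grey base 160 x 100 x 28 mm with a broad white rocker switch near its -x end and a light panel (150 mm wide, 100 to 200 mm above the counter) on a post 62 mm to the +x side of the origin, 107 mm from the middle of the rocker. Origin: centre of the underside of the base.
- rocker (a joint): rocker switch of the lamp (rad): 0 = off, 0.4 = on. 58 x 26 mm, rocks about its middle, 40 mm above the counter, stays as left; 3 N on an end tips it.
- rocker_on (a point): top of the rocker's -x end (marked with a short line), 21 mm from its middle: press down here for on. It stands about 8 mm above the other end when off.
- rocker_off (a point): top of the rocker's +x end, 21 mm from its middle: press down here for off.
- timer: free-standing dial timer, loose, white drum 86 mm across, 30 mm high, on four rubber feet, 0.24 kg. Origin: centre of its underside; -x is its front, z up. Black ticks round its top every 5 minutes, longer ones at 0 (front, -x), 15 (its +y side), 30 and 45.
- knob (a joint): the timer's knob (rad), 0 at its zero tick, grows as the knob is turned clockwise seen from above; a full turn is 60 minutes, so 15 minutes = 1.571. It stays where it is left. It is stiff (0.1 N m): the timer, standing free, spins along with it unless it is pressed down on the counter with about 5 N or more (8 to 10 N is safe).
- knob_grip (a point): centre of the knob's grip, an upright bar 52 mm long, 14 mm wide and 28 mm high, from 34 to 62 mm above the counter, on a disc 62 mm across whose top is 36 mm above the counter; this point is 50 mm above the counter. At 0 the bar lies along the timer's x axis with its black pointer line to -x.
- timer_front (a point): middle of the black thumb plate on the front of the timer, 43 mm from its axis, 18 mm above the counter.
- spice: steel spice shaker, 42 mm across, 68 mm high. To be left alone. Origin: underside centre.
- sauce: red squeeze bottle, 54 mm across, 160 mm high. To be left alone. Origin: underside centre.
- lime: a lime, 48 mm across. To be left alone. Origin: underside centre.
- salt: turned wooden salt pot with a knobbed lid, 60 mm across, 52 mm high. To be left alone. Origin: underside centre.
Things that resemble listed ones, but are neither listed nor needed, are in the scene too. What is shaped like the jar1 but blue is not meant.

How it is judged:
By the outcome, as a careful person would: the job done as asked, in the order asked, and still so for the second after the job is handed in, with the robot touching nothing.
Of jar0, jar1, jar2, jar3, jar4 only 3 to 5 are there at a start; the rules pass over those that are not, and their reading is None.
At some moment in a run one of jar0, jar1, jar2, jar3, jar4 may be knocked a few centimetres aside while the robot is not near it.
Once in a run the grip may slacken for a moment while it holds something.
It also fails if it takes over 210 s, if anything falls off the work surface, if the arm or the gripper's body presses on something with over 40 N, if the wrist force passes 120 N, or if a joint passes its speed limit or range.

## Working session

There is one attempt and no reset: what is moved stays moved. The work goes in short steps, Python scripts to look and compute and a tool call to move; the robot and the scene stay as the last step left them, time stands still between calls to the robot, and variables do not carry over. Pictures are saved under pics/ and viewed, and the job is handed in when it is done.

Besides the shell and the picture viewer there is one more tool, called after ">>>" by a JSON object that holds its "fn" and its "kwargs", one argument or row to a line. arm_command: Moves the arm, as the interface text tells. Its arguments: {"type":"object","properties":{"rows":{"type":"array","items":{"type":"object","properties":{"delta_rot":{"type":"array","items":{"type":"number"}},"xyz":{"type":"array","items":{"type":"number"}},"gripper":{"type":"number"}}}},"force":{"type":"number"}},"required":["rows"]}

```bash
mkdir -p pics; ls
cat > h.py <<'E'
import numpy as np, cv2
from workcell import bot, read_camera
def snap(n,tag=None):
    c=read_camera(n)
    if tag: cv2.imwrite(f'pics/{tag}.png',cv2.cvtColor(np.asarray(c['pixels']),cv2.COLOR_RGB2BGR))
    return c
def ray(c,u,v):
    K=np.asarray(c['intrinsics']);T=np.asarray(c['camera_from_world'])
    d=np.linalg.inv(K)@np.array([u,v,1.]); d=np.array([d[0],-d[1],-d[2]])
    R=T[:3,:3];t=T[:3,3]
    return -R.T@t, R.T@d
def onz(c,u,v,z):
    o,d=ray(c,u,v); return o+d*(z-o[2])/d[2]
def cloud(c):
    K=np.asarray(c['intrinsics']);T=np.asarray(c['camera_from_world']);r=np.asarray(c['range_z'])
    v,u=np.mgrid[:480,:640]
    P=np.stack([(u-K[0,2])/K[0,0]*r,-(v-K[1,2])/K[1,1]*r,-r],-1)
    W=(P-T[:3,3])@T[:3,:3]; W[r==0]=np.nan
    return W
def proj(c,p):
    K=np.asarray(c['intrinsics']);T=np.asarray(c['camera_from_world'])
    q=T[:3,:3]@np.asarray(p)+T[:3,3]; q=np.array([q[0],-q[1],-q[2]]); q=K@q; return q[:2]/q[2]
E
python3 - <<'E'
from h import *
for n in ['scene','top','wrist']:
    c=snap(n,n+'0'); print(n,ray(c,320,240),c['intrinsics'][0])
print(bot.read_state())
E
```

```text
pics
scene (array([ 0.93790581, -0.40892716,  0.89888965]), array([-0.44152668,  0.3889885 , -0.8087904 ])) [435.80684853   0.         327.43118412]
top (array([ 0.42482233, -0.04513431,  1.5089715 ]), array([ 0.06569047, -0.00635785, -0.99785948])) [533.65980148   0.         315.29519702]
wrist (array([ 0.35255736, -0.57882589,  0.37318495]), array([-0.24923814, -0.1263734 , -0.96021329])) [394.13320994   0.         316.3248441 ]
{'time': 0.15, 'q': array([-1.16589071e+00,  2.64627944e-01,  1.60504741e+00, -2.94211092e-05,
        1.27371211e+00, -3.68914105e-02]), 'joint_vel': array([-0.00107081, -0.00128466, -0.00265333,  0.00297425, -0.00047067,
       -0.0001718 ]), 'joint_torque': array([ 4.34493058e-04, -5.15905881e+01, -3.67959917e+01, -7.34353011e-05,
        8.04706098e-03,  2.62981479e-05]), 'tool_pos': array([ 0.28837837, -0.60967311,  0.23022276]), 'tcp_rot': array([-2.65336280e+00,  1.68018777e+00,  2.34888508e-03]), 'wrist_force': array([ 0.02156855, -0.41086065, -0.01251026]), 'torque': array([-0.01016133,  0.01107884, -0.00045271]), 'width': 0.9996731739751546}
```

View pics/top0.png

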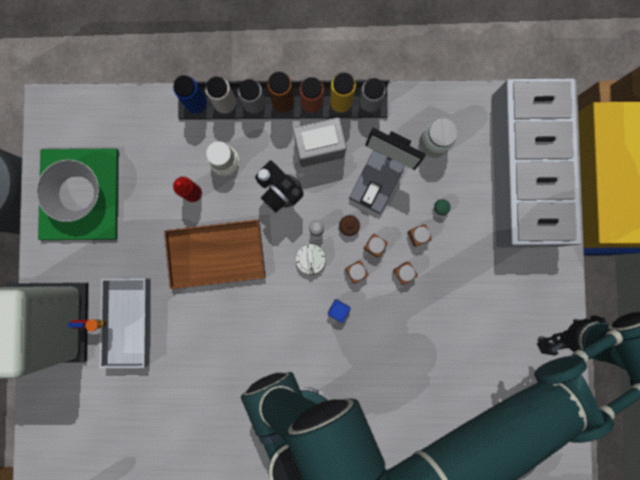

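View pics/scene0.png

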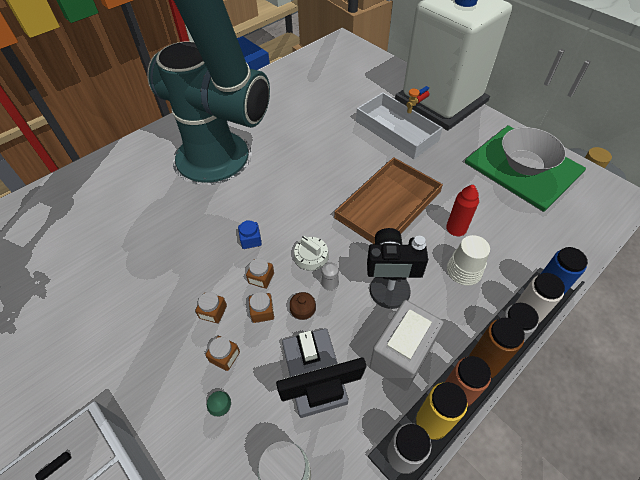

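View pics/wrist0.png

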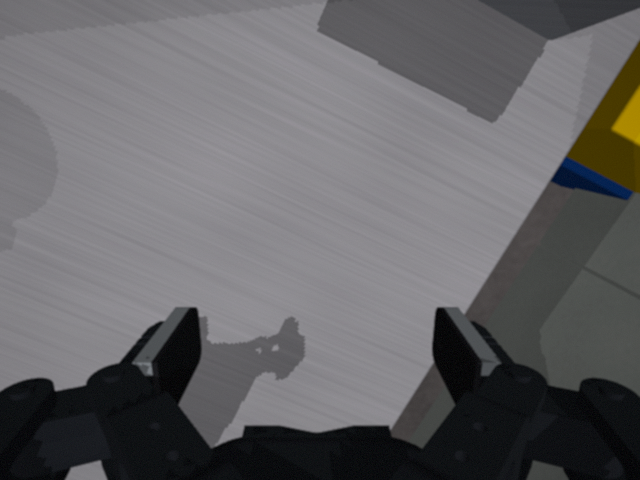

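Top view: robot's forward is up, left is left. Four jars are at about (375,244), (420,235), (357,271) and (404,273), and the blue decoy is at (339,311). The tray is at (215,255), camera (280,187), lamp rocker (370,194) and timer (310,260). Next I measure them.

```bash
cat > meas.py <<'E'
from h import *
import sys
def jars(c,verbose=True):
    W=cloud(c);im=np.asarray(c['pixels']);hsv=cv2.cvtColor(im,cv2.COLOR_RGB2HSV)
    m=((W[...,2]>0.012)&(W[...,2]<0.075)).astype(np.uint8)
    n,l,s,ce=cv2.connectedComponentsWithStats(m)
    out=[]
    for i in range(1,n):
        if s[i,4]<40: continue
        k=l==i; P=W[k]; 
        top=P[P[:,2]>P[:,2].max()-0.012]
        out.append((ce[i],s[i,4],np.median(P,0),P[:,2].max(),(P.min(0)),P.max(0),np.median(hsv[k],0)))
        print(np.round(ce[i]),s[i,4],'med',np.round(np.median(P,0),3),'top c',np.round((top.min(0)+top.max(0))/2,3),'min',np.round(P.min(0),3),'max',np.round(P.max(0),3),np.median(hsv[k],0))
    return out
E
python3 - <<'E'
from meas import *
for n in ['top','scene']:
    c=snap(n); print(n); jars(c)
    im=np.asarray(c['pixels'])
    if n=='top':
        cr=im[110:330,150:460]; cv2.imwrite('pics/topz.png',cv2.resize(cv2.cvtColor(cr,cv2.COLOR_RGB2BGR),None,fx=2.5,fy=2.5,interpolation=cv2.INTER_CUBIC))
    else:
        cr=im[180:440,180:480]; cv2.imwrite('pics/scz.png',cv2.resize(cv2.cvtColor(cr,cv2.COLOR_RGB2BGR),None,fx=2.3,fy=2.3,interpolation=cv2.INTER_CUBIC))
E
```

```text
top
[202.  84.] 64 med [0.964 0.275 0.046] top c [0.965 0.272 0.053] min [0.958 0.256 0.013] max [0.97  0.287 0.059] [110.  26.  33.]
[234.  84.] 83 med [0.963 0.184 0.043] top c [0.964 0.18  0.056] min [0.952 0.162 0.012] max [0.968 0.199 0.062] [110.  21.  30.]
[281. 106.] 2123 med [0.894 0.056 0.023] top c [0.908 0.043 0.069] min [ 0.873 -0.249  0.012] max [0.969 0.348 0.075] [102.  23.  50.]
[326.  83.] 74 med [ 0.963 -0.075  0.043] top c [ 0.964 -0.073  0.057] min [ 0.95  -0.089  0.013] max [ 0.969 -0.058  0.063] [75.  33.  39.5]
[359.  83.] 72 med [ 0.963 -0.169  0.041] top c [ 0.963 -0.171  0.056] min [ 0.952 -0.186  0.013] max [ 0.967 -0.155  0.062] [112.   20.   46.5]
[500. 172.] 1293 med [ 0.706 -0.551  0.044] top c [ 0.721 -0.551  0.069] min [ 0.5   -0.725  0.012] max [ 0.939 -0.547  0.075] [109.  19.  78.]
[429. 148.] 208 med [ 0.767 -0.353  0.048] top c [ 0.789 -0.371  0.069] min [ 0.756 -0.405  0.012] max [ 0.824 -0.336  0.075] [45. 12. 76.]
[227. 164.] 270 med [0.727 0.194 0.048] top c [0.744 0.214 0.069] min [0.713 0.175 0.012] max [0.786 0.254 0.075] [ 39.   14.5 111
[... 5411 characters left out ...]
] 551 med [ 0.809 -0.118  0.044] top c [ 0.804 -0.077  0.069] min [ 0.759 -0.128  0.012] max [ 0.846 -0.01   0.075] [60.  3. 88.]
[444. 378.] 85 med [ 0.883 -0.04   0.014] top c [ 0.893 -0.05   0.069] min [ 0.875 -0.064  0.012] max [ 0.897 -0.015  0.074] [100.  28.  46.]
[318. 404.] 510 med [ 0.749 -0.269  0.027] top c [ 0.746 -0.247  0.027] min [ 0.709 -0.297  0.012] max [ 0.782 -0.196  0.033] [112.  20. 119.]
[218. 403.] 491 med [ 0.619 -0.398  0.038] top c [ 0.614 -0.398  0.042] min [ 0.594 -0.421  0.016] max [ 0.638 -0.375  0.047] [ 75. 110.  83.]
[135. 447.] 526 med [ 0.582 -0.551  0.046] top c [ 0.581 -0.551  0.069] min [ 0.504 -0.552  0.012] max [ 0.657 -0.55   0.075] [105.  13.  93.]
```

View pics/topz.png

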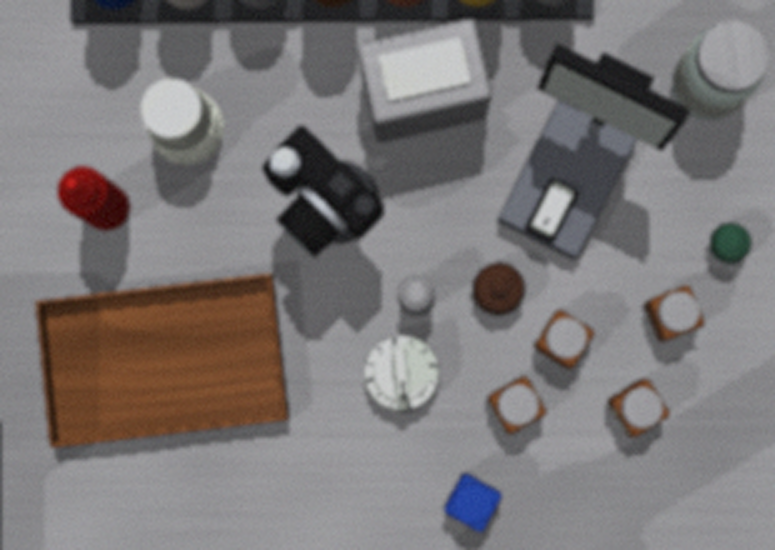

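View pics/scz.png

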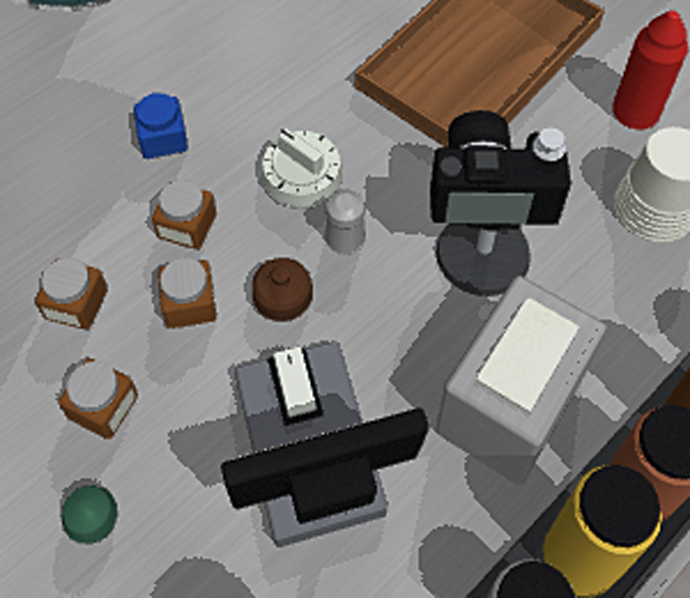

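```bash
cat > m2.py <<'E'
from h import *
def jarfit(cs,Ws,ctr,r=0.045):
    # lid: light, low sat; z near .056 ; body square from all points
    Ps=[];L=[]
    for c,W in zip(cs,Ws):
        hsv=cv2.cvtColor(np.asarray(c['pixels']),cv2.COLOR_RGB2HSV)
        k=(np.hypot(W[...,0]-ctr[0],W[...,1]-ctr[1])<r)&(W[...,2]>0.012)
        lid=k&(hsv[...,1]<40)&(W[...,2]>.046)
        v,u=np.nonzero(lid)
        q=np.array([onz(c,a,b,.056)[:2] for a,b in zip(u,v)])
        (cx,cy),rad=cv2.minEnclosingCircle(q.astype(np.float32)); L.append((cx,cy,rad))
        Ps.append(W[k])
    P=np.concatenate(Ps)[:,:2].astype(np.float32)
    rect=cv2.minAreaRect(P)
    return np.round(L,4).tolist(),np.round(rect[0],4),np.round(rect[1],4),rect[2]
E
python3 - <<'E'
from m2 import *
cs=[snap('top'),snap('scene')];Ws=[cloud(c) for c in cs]
for n,ctr in dict(A=(.507,-.208),B=(.533,-.331),C=(.434,-.156),D=(.43,-.289)).items(): print(n,jarfit(cs,Ws,ctr))
# tray rim
for c,W in zip(cs,Ws):
    k=(W[...,2]>.022)&(W[...,2]<.04)&(W[...,0]>.36)&(W[...,0]<.61)&(W[...,1]>.085)&(W[...,1]<.41)
    r=cv2.minAreaRect(W[k][:,:2].astype(np.float32)); print('tray',r)
    k=(W[...,2]>.168)&(W[...,2]<.2)&(abs(W[...,0]-.67)<.1)&(abs(W[...,1]-.06)<.1)
    print('rel',k.sum(),W[k].mean(0) if k.any() else 0,W[k].min(0),W[k].max(0))
    k=(W[...,2]>.15)&(W[...,2]<.2)&(abs(W[...,0]-.67)<.1)&(abs(W[...,1]-.06)<.1)
    print('cam',cv2.minAreaRect(W[k][:,:2].astype(np.float32)))
    im=np.asarray(c['pixels']);hsv=cv2.cvtColor(im,cv2.COLOR_RGB2HSV)
    k=(W[...,2]>.03)&(W[...,2]<.06)&(hsv[...,2]>150)&(abs(W[...,0]-.65)<.06)&(abs(W[...,1]+.2)<.06)
    P=W[k];r=cv2.minAreaRect(P[:,:2].astype(np.float32));print('rocker',r,cv2.boxPoints(r),P[:,2].min(),P[:,2].max())
    k=(abs(W[...,0]-.47)<.06)&(abs(W[...,1]+.028)<.04)&(W[...,2]>.052)
    P=W[k];print('knob',cv2.minAreaRect(P[:,:2].astype(np.float32)),P.mean(0))
    k=(abs(W[...,0]-.47)<.06)&(abs(W[...,1]+.028)<.05)&(W[...,2]>.022)&(W[...,2]<.034)&(np.hypot(W[...,0]-.47,W[...,1]+.028)<.05)
    P=W[k];print('timer',cv2.minEnclosingCircle(P[:,:2].astype(np.float32)))
    k=(abs(W[...,0]-.68)<.11)&(abs(W[...,1]+.21)<.08)&(W[...,2]>.015)&(W[...,2]<.036)
    r=cv2.minAreaRect(W[k][:,:2].astype(np.float32)); print('lampbase',r)
E
```

```text
A ([[0.5068, -0.2076, 0.0221], [0.5089, -0.2104, 0.0238]], array([ 0.507 , -0.2089]), array([0.0513, 0.0518]), 57.882179260253906)
B ([[0.5333, -0.3315, 0.0218], [0.5368, -0.333, 0.0234]], array([ 0.5351, -0.3319]), array([0.0508, 0.0528]), 21.740734100341797)
C ([[0.4339, -0.1542, 0.0214], [0.4376, -0.1554, 0.0244]], array([ 0.4346, -0.1559]), array([0.0508, 0.0528]), 27.98676109313965)
D ([[0.4301, -0.2886, 0.0216], [0.4325, -0.2915, 0.0239]], array([ 0.4306, -0.29  ]), array([0.0507, 0.0525]), 32.207252502441406)
tray ((0.487218976020813, 0.2403179258108139), (0.16520898044109344, 0.2659861743450165), 6.281433582305908)
rel 194 [0.66570197 0.04981028 0.17249899] [0.62779658 0.00096756 0.16804834] [0.71271893 0.09921579 0.18226151]
cam ((0.6513426303863525, 0.05909927934408188), (0.11984814703464508, 0.08912742882966995), 44.39922332763672)
rocker ((0.6502928733825684, -0.19586524367332458), (0.02360226772725582, 0.05250087007880211), 62.72191619873047) [[ 0.6215531  -0.19432318]
 [ 0.66821545 -0.21838483]
 [ 0.6790326  -0.1974073 ]
 [ 0.6323703  -0.17334566]] 0.03363163181500011 0
[... 600 characters left out ...]
0397644043, 0.05940057337284088), (0.12016480416059494, 0.09221184998750687), 43.88154983520508)
rocker ((0.6602088212966919, -0.2021544724702835), (0.0250229611992836, 0.0765492245554924), 62.92832565307617) [[ 0.6204336  -0.19587621]
 [ 0.68859595 -0.23071414]
 [ 0.699984   -0.20843273]
 [ 0.6318217  -0.1735948 ]] 0.031401796248833505 0.0539453154757614
knob ((0.4706893563270569, -0.028650440275669098), (0.052785057574510574, 0.01516929641366005), 6.477619647979736) [ 0.47253706 -0.03015567  0.06069602]
timer ((0.4703114926815033, -0.029128920286893845), 0.04270099103450775)
lampbase ((0.6658762693405151, -0.20508980751037598), (0.09987373650074005, 0.21665269136428833), 62.58177185058594)
```

```bash
cat >> h.py <<'E'
from scipy.spatial.transform import Rotation as Rot
def plan(x,y,z,yaw=None):
    s=bot.read_state();R=Rot.from_rotvec(s['tcp_rot']).as_matrix();p=np.asarray(s['tool_pos'])
    d=np.array([x,y,z])-p
    y0=np.degrees(np.arctan2(R[1,0],R[0,0]))
    print('t',s['time'],'tcp',np.round(p,4),'yaw',round(y0,1),'q6',round(float(s['q'][5]),2),'w',round(float(s['width']),3),'F',np.round(s['wrist_force'],1),'tilt',np.round(np.degrees(np.arccos(-R[2,2])),2))
    print(' shift now',np.round(R.T@d,4))
    if yaw is not None:
        a=(yaw-y0+90)%180-90
        Rn=Rot.from_euler('z',a,degrees=True).as_matrix()@R
        print(' turn toolz rad',round(-np.radians(a),4),'(deg world',round(a,1),') ; shift after turn',np.round(Rn.T@d,4))
E
python3 - <<'E'
from h import *
plan(.435,-.1555,.15,28)
for n in ['top','scene']:
    c=snap(n);W=cloud(c);hsv=cv2.cvtColor(np.asarray(c['pixels']),cv2.COLOR_RGB2HSV)
    k=(hsv[...,2]>140)&(hsv[...,1]<40)&(W[...,2]>.16)&(W[...,2]<.2)&(abs(W[...,0]-.68)<.06)&(abs(W[...,1]-.09)<.05)
    v,u=np.nonzero(k);q=np.array([onz(c,a,b,.176)[:2] for a,b in zip(u,v)],np.float32)
    print(n,len(q),u.mean(),v.mean(),cv2.minEnclosingCircle(q),q.mean(0), W[k].mean(0))
E
```

```text
t 0.35 tcp [ 0.2886 -0.61    0.231 ] yaw -64.7 q6 -0.04 w 1.003 F [ 0.3 -1.   0.8] tilt 0.03
 shift now [-0.3482 -0.3267  0.0812]
 turn toolz rad 1.5239 (deg world -87.3 ) ; shift after turn [-0.3427  0.3326  0.0811]
top 82 263.3292682926829 173.78048780487805 ((0.6627538800239563, 0.07249078154563904), 0.03706657141447067) [0.6812439  0.08799469] [0.68174319 0.08825143 0.1733421 ]
scene 128 419.4140625 242.0859375 ((0.6847870349884033, 0.08203550428152084), 0.01801024004817009) [0.6862907  0.08310342] [0.68472966 0.08618312 0.17138904]
```

>>> {"fn": "arm_command", "kwargs": {
  "rows": [
    {"delta_rot": [0, 0, -0.147], "gripper": 0.066},
    {"delta_rot": [0, 0, -0.147]},
    {"delta_rot": [0, 0, -0.147]},
    {"delta_rot": [0, 0, -0.147]},
    {"delta_rot": [0, 0, -0.147]},
    {"delta_rot": [0, 0, -0.147]},
    {"delta_rot": [0, 0, -0.147]},
    {"delta_rot": [0, 0, -0.147]},
    {"delta_rot": [0, 0, -0.147]},
    {"delta_rot": [0, 0, -0.147]},
    {"delta_rot": [0, 0, -0.147]}
  ],
  "force": 50
}}

```text
invalid input
```

>>> {"fn": "arm_command", "kwargs": {
  "rows": [
    {"xyz": [0.031, -0.03, 0.005]},
    {"xyz": [0.031, -0.03, 0.005]},
    {"xyz": [0.031, -0.03, 0.005]},
    {"xyz": [0.031, -0.03, 0.005]},
    {"xyz": [0.031, -0.03, 0.005]},
    {"xyz": [0.031, -0.03, 0.005]},
    {"xyz": [0.031, -0.03, 0.005]},
    {"xyz": [0.031, -0.03, 0.005]},
    {"xyz": [0.031, -0.03, 0.005]},
    {"xyz": [0.031, -0.03, 0.005]},
    {"xyz": [0.031, -0.03, 0.005]},
    {"xyz": [0, 0, 0]}
  ]
}}

```text
invalid input
```

Run:
```python
from m2 import *
plan(.435,-.1555,.009,28)
snap('wrist','wrist1')
cs=[snap('scene','scene1')];Ws=[cloud(c) for c in cs]
for n,ctr in dict(A=(.507,-.208),B=(.533,-.331),C=(.434,-.156),D=(.43,-.289)).items(): print(n,jarfit(cs,Ws,ctr))
```

```text
t 0.45 tcp [ 0.2886 -0.6101  0.2312] yaw -64.7 q6 -0.04 w 1.002 F [0.6 0.2 0.3] tilt 0.01
 shift now [-0.3484 -0.3268  0.2222]
 turn toolz rad 1.5239 (deg world -87.3 ) ; shift after turn [-0.3427  0.3327  0.2222]
A ([[0.5089, -0.2104, 0.0238]], array([ 0.5079, -0.2098]), array([0.0507, 0.0504]), 55.79111862182617)
B ([[0.5368, -0.333, 0.0234]], array([ 0.5359, -0.3325]), array([0.0499, 0.051 ]), 21.83391761779785)
C ([[0.437, -0.1559, 0.0241]], array([ 0.4346, -0.1565]), array([0.0504, 0.0505]), 28.13875389099121)
D ([[0.4328, -0.2916, 0.0242]], array([ 0.4312, -0.2913]), array([0.0504, 0.0516]), 31.421072006225586)
```

View pics/wrist1.png

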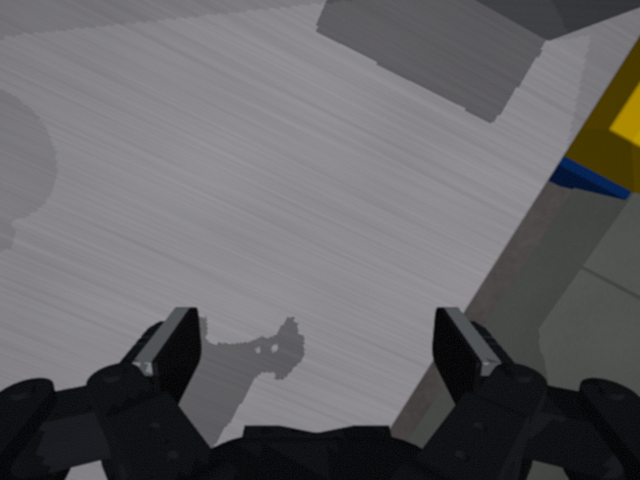

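Nothing moved, and the picture is unchanged. The rows probably need all three fields.

>>> {"fn": "arm_command", "kwargs": {
  "rows": [
    {"delta_rot": [0, 0, -0.147], "xyz": [0, 0, 0], "gripper": 0.066},
    {"delta_rot": [0, 0, -0.147], "xyz": [0, 0, 0], "gripper": 0.066},
    {"delta_rot": [0, 0, -0.147], "xyz": [0, 0, 0], "gripper": 0.066},
    {"delta_rot": [0, 0, -0.147], "xyz": [0, 0, 0], "gripper": 0.066},
    {"delta_rot": [0, 0, -0.147], "xyz": [0, 0, 0], "gripper": 0.066},
    {"delta_rot": [0, 0, -0.147], "xyz": [0, 0, 0], "gripper": 0.066},
    {"delta_rot": [0, 0, -0.147], "xyz": [0, 0, 0], "gripper": 0.066},
    {"delta_rot": [0, 0, -0.147], "xyz": [0, 0, 0], "gripper": 0.066},
    {"delta_rot": [0, 0, -0.147], "xyz": [0, 0, 0], "gripper": 0.066},
    {"delta_rot": [0, 0, -0.147], "xyz": [0, 0, 0], "gripper": 0.066},
    {"delta_rot": [0, 0, -0.147], "xyz": [0, 0, 0], "gripper": 0.066}
  ],
  "force": 50
}}

```text
time: 1.65
tool_pos: [0.2886, -0.6102, 0.2314]
tcp_rot: [3.046, 0.768, -0.0]
wrist_force: [-0.4, -0.4, -0.3]
width: 0.772
```

>>> {"fn": "arm_command", "kwargs": {
  "rows": [
    {"delta_rot": [0, 0, 0], "xyz": [0.031, -0.03, 0.005], "gripper": 0.066},
    {"delta_rot": [0, 0, 0], "xyz": [0.031, -0.03, 0.005], "gripper": 0.066},
    {"delta_rot": [0, 0, 0], "xyz": [0.031, -0.03, 0.005], "gripper": 0.066},
    {"delta_rot": [0, 0, 0], "xyz": [0.031, -0.03, 0.005], "gripper": 0.066},
    {"delta_rot": [0, 0, 0], "xyz": [0.031, -0.03, 0.005], "gripper": 0.066},
    {"delta_rot": [0, 0, 0], "xyz": [0.031, -0.03, 0.005], "gripper": 0.066},
    {"delta_rot": [0, 0, 0], "xyz": [0.031, -0.03, 0.005], "gripper": 0.066},
    {"delta_rot": [0, 0, 0], "xyz": [0.031, -0.03, 0.005], "gripper": 0.066},
    {"delta_rot": [0, 0, 0], "xyz": [0.031, -0.03, 0.005], "gripper": 0.066},
    {"delta_rot": [0, 0, 0], "xyz": [0.031, -0.03, 0.005], "gripper": 0.066},
    {"delta_rot": [0, 0, 0], "xyz": [0.031, -0.03, 0.005], "gripper": 0.066},
    {"delta_rot": [0, 0, 0], "xyz": [0, 0, 0], "gripper": 0.066}
  ]
}}

```text
time: 2.85
tool_pos: [0.4355, -0.1544, 0.1758]
tcp_rot: [-3.044, -0.767, -0.0]
wrist_force: [-1.1, -0.7, 0.1]
width: 0.774
```

Run:
```python
from m2 import *
plan(.435,-.1555,.009,28)
c=snap('wrist','wrist2');W=cloud(c)
for n,ctr in dict(A=(.507,-.208),C=(.434,-.156),D=(.43,-.289)).items():
  try: print(n,jarfit([c],[W],ctr))
  except Exception as e: print(n,e)
```

```text
t 2.85 tcp [ 0.4355 -0.1544  0.1758] yaw 28.3 q6 -0.89 w 0.774 F [-1.1 -0.7  0.1] tilt 0.12
 shift now [-0.0011  0.001   0.1668]
 turn toolz rad 0.0048 (deg world -0.3 ) ; shift after turn [-0.0011  0.001   0.1668]
A ([[0.5041, -0.2055, 0.024]], array([ 0.505 , -0.2068]), array([0.0505, 0.0494]), 56.943580627441406)
C ([[0.4983, -0.2715, 0.1574]], array([ 0.4329, -0.1539]), array([0.0899, 0.0507]), 28.18476676940918)
D ([[0.4285, -0.286, 0.0248]], array([ 0.4358, -0.2825]), array([0.0383, 0.0497]), 22.69721794128418)
```

View pics/wrist2.png

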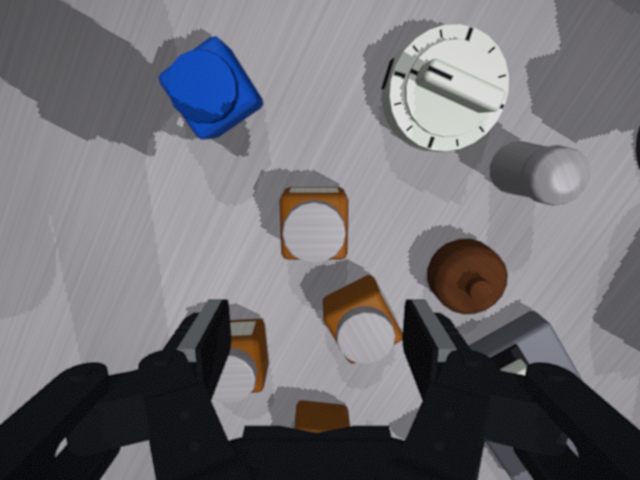

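Wrist view: jar C is centred at (314,230), aligned to the jaws. The timer pointer at (437,70) points to its thumb plate at (387,72), so the knob is at 0. Descending on C.

>>> {"fn": "arm_command", "kwargs": {
  "rows": [
    {"delta_rot": [0, 0, 0], "xyz": [-0.001, 0.001, 0.04], "gripper": 0.066},
    {"delta_rot": [0, 0, 0], "xyz": [0, 0, 0.04], "gripper": 0.066},
    {"delta_rot": [0, 0, 0], "xyz": [0, 0, 0.04], "gripper": 0.066},
    {"delta_rot": [0, 0, 0], "xyz": [0, 0, 0.03], "gripper": 0.066},
    {"delta_rot": [0, 0, 0], "xyz": [0, 0, 0.018], "gripper": 0.066},
    {"delta_rot": [0, 0, 0], "xyz": [0, 0, 0], "gripper": 0.066},
    {"delta_rot": [0, 0, 0], "xyz": [0, 0, 0], "gripper": 0.04},
    {"delta_rot": [0, 0, 0], "xyz": [0, 0, 0], "gripper": 0.04},
    {"delta_rot": [0, 0, 0], "xyz": [0, 0, 0], "gripper": 0.04},
    {"delta_rot": [0, 0, 0], "xyz": [0, 0, 0], "gripper": 0.04},
    {"delta_rot": [0, 0, 0], "xyz": [0, 0, 0], "gripper": 0.04}
  ],
  "force": 50
}}

```text
time: 4.0
tool_pos: [0.4354, -0.1606, 0.0093]
tcp_rot: [3.047, 0.759, 0.002]
wrist_force: [-1.0, -0.8, 2.9]
width: 0.575
```

Run:
```python
from m2 import *
plan(.435,-.1555,.16,28)
c=snap('wrist','wrist3')
plan(.435,-.1555,.16,28)
```

```text
t 4.0 tcp [ 0.4354 -0.1606  0.0093] yaw 28.0 q6 -0.89 w 0.575 F [-1.  -0.8  2.9] tilt 0.11
 shift now [ 0.0022 -0.0045 -0.1507]
 turn toolz rad -0.0004 (deg world 0.0 ) ; shift after turn [ 0.0022 -0.0045 -0.1507]
t 4.05 tcp [ 0.4354 -0.1606  0.0093] yaw 28.0 q6 -0.89 w 0.579 F [-0.6 -1.7  4.6] tilt 0.1
 shift now [ 0.0022 -0.0045 -0.1507]
 turn toolz rad -0.0004 (deg world 0.0 ) ; shift after turn [ 0.0022 -0.0045 -0.1507]
```

View pics/wrist3.png

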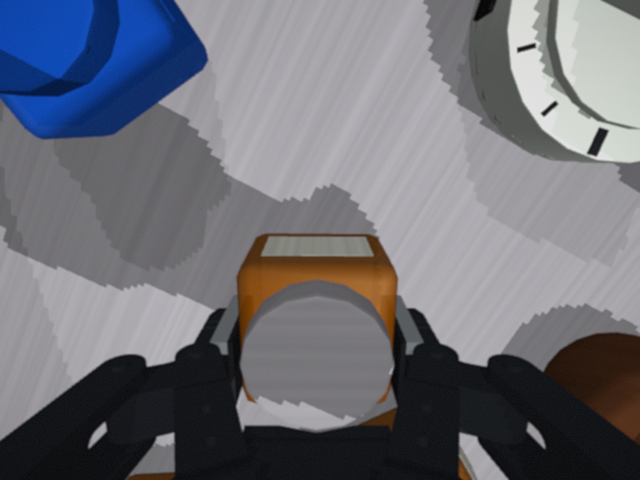

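>>> {"fn": "arm_command", "kwargs": {
  "rows": [
    {"delta_rot": [0, 0, 0], "xyz": [0, 0, -0.01], "gripper": 0.04},
    {"delta_rot": [0, 0, 0], "xyz": [0, 0, -0.02], "gripper": 0.04},
    {"delta_rot": [0, 0, 0], "xyz": [0, 0, -0.03], "gripper": 0.04},
    {"delta_rot": [0, 0, 0], "xyz": [0, 0, -0.03], "gripper": 0.04},
    {"delta_rot": [0, 0, 0], "xyz": [0, 0, -0.03], "gripper": 0.04},
    {"delta_rot": [0, 0, -0.15], "xyz": [0, 0, -0.03], "gripper": 0.04},
    {"delta_rot": [0, 0, -0.15], "xyz": [0, 0, -0.02], "gripper": 0.04},
    {"delta_rot": [0, 0, -0.15], "xyz": [0, 0, 0], "gripper": 0.04},
    {"delta_rot": [0, 0, -0.15], "xyz": [0, 0, 0], "gripper": 0.04},
    {"delta_rot": [0, 0, -0.15], "xyz": [0, 0, 0], "gripper": 0.04},
    {"delta_rot": [0, 0, -0.15], "xyz": [0, 0, 0], "gripper": 0.04},
    {"delta_rot": [0, 0, -0.15], "xyz": [0, 0, 0], "gripper": 0.04}
  ]
}}

```text
time: 5.25
tool_pos: [0.4343, -0.1598, 0.1785]
tcp_rot: [-2.25, -2.192, -0.0]
wrist_force: [0.6, 0.7, -1.8]
width: 0.579
```

Run:
```python
from m2 import *
plan(.4404,.3148,.19,96.3)
```

```text
t 5.25 tcp [ 0.4343 -0.1598  0.1785] yaw 88.5 q6 -1.95 w 0.579 F [ 0.6  0.7 -1.8] tilt 0.02
 shift now [ 0.4746 -0.0064 -0.0113]
 turn toolz rad -0.1364 (deg world 7.8 ) ; shift after turn [ 0.4711  0.0582 -0.0113]
```

>>> {"fn": "arm_command", "kwargs": {
  "rows": [
    {"delta_rot": [0, 0, 0], "xyz": [0.025, 0, 0], "gripper": 0.04},
    {"delta_rot": [0, 0, 0], "xyz": [0.045, 0, 0], "gripper": 0.04},
    {"delta_rot": [0, 0, 0], "xyz": [0.045, 0, 0], "gripper": 0.04},
    {"delta_rot": [0, 0, 0], "xyz": [0.045, 0, 0], "gripper": 0.04},
    {"delta_rot": [0, 0, 0], "xyz": [0.045, 0, 0], "gripper": 0.04},
    {"delta_rot": [0, 0, 0], "xyz": [0.045, 0, 0], "gripper": 0.04},
    {"delta_rot": [0, 0, 0], "xyz": [0.045, 0, 0], "gripper": 0.04},
    {"delta_rot": [0, 0, 0], "xyz": [0.045, 0, 0], "gripper": 0.04},
    {"delta_rot": [0, 0, 0], "xyz": [0.045, 0, 0], "gripper": 0.04},
    {"delta_rot": [0, 0, 0], "xyz": [0.045, 0, 0], "gripper": 0.04},
    {"delta_rot": [0, 0, 0], "xyz": [0.045, 0, 0], "gripper": 0.04},
    {"delta_rot": [0, 0, -0.136], "xyz": [0, 0, 0], "gripper": 0.04}
  ]
}}

```text
time: 6.45
tool_pos: [0.4498, 0.3198, 0.1789]
tcp_rot: [-2.095, -2.339, -0.004]
wrist_force: [0.1, -0.3, -1.9]
width: 0.577
```

Run:
```python
from m2 import *
plan(.4454,.3154,.0155,96.3)
c=snap('wrist','wrist4')
```

```text
t 6.45 tcp [0.4498 0.3198 0.1789] yaw 96.3 q6 -1.11 w 0.577 F [ 0.1 -0.3 -1.9] tilt 0.17
 shift now [-0.0043 -0.0051  0.1634]
 turn toolz rad -0.0002 (deg world 0.0 ) ; shift after turn [-0.0043 -0.0051  0.1634]
```

View pics/wrist4.png

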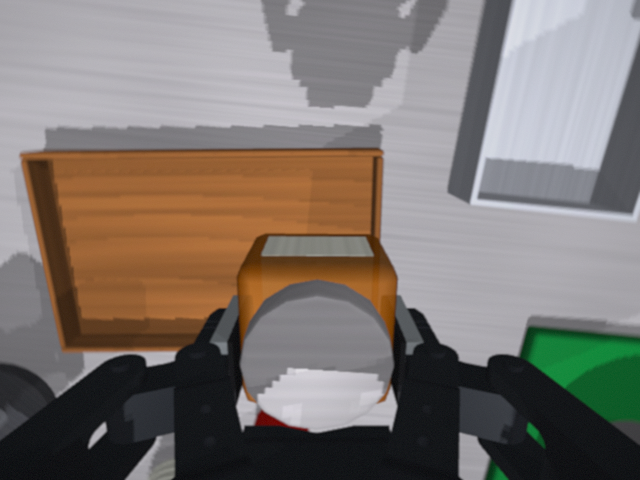

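The jar is held upright and the tray edges are parallel to the jaws. Lowering.

>>> {"fn": "arm_command", "kwargs": {
  "rows": [
    {"delta_rot": [0, 0, 0], "xyz": [-0.0045, -0.005, 0.02], "gripper": 0.04},
    {"delta_rot": [0, 0, 0], "xyz": [0, 0, 0.03], "gripper": 0.04},
    {"delta_rot": [0, 0, 0], "xyz": [0, 0, 0.03], "gripper": 0.04},
    {"delta_rot": [0, 0, 0], "xyz": [0, 0, 0.02], "gripper": 0.04},
    {"delta_rot": [0, 0, 0], "xyz": [0, 0, 0], "gripper": 0.04}
  ]
}}

```text
time: 7.0
tool_pos: [0.4426, 0.3071, 0.0749]
tcp_rot: [-2.105, -2.329, 0.012]
wrist_force: [-1.0, -0.1, -1.6]
width: 0.582
```

Run:
```python
from m2 import *
plan(.4454,.3154,.0155,96.3)
```

```text
t 7.0 tcp [0.4426 0.3071 0.0749] yaw 95.8 q6 -1.11 w 0.582 F [-1.  -0.1 -1.6] tilt 0.46
 shift now [0.0082 0.0041 0.0593]
 turn toolz rad -0.009 (deg world 0.5 ) ; shift after turn [0.0082 0.0041 0.0593]
```

>>> {"fn": "arm_command", "kwargs": {
  "rows": [
    {"delta_rot": [0, 0, -0.009], "xyz": [0.008, 0.004, 0], "gripper": 0.04},
    {"delta_rot": [0, 0, 0], "xyz": [0, 0, 0.015], "gripper": 0.04},
    {"delta_rot": [0, 0, 0], "xyz": [0, 0, 0.015], "gripper": 0.04},
    {"delta_rot": [0, 0, 0], "xyz": [0, 0, 0.012], "gripper": 0.04},
    {"delta_rot": [0, 0, 0], "xyz": [0, 0, 0.008], "gripper": 0.04},
    {"delta_rot": [0, 0, 0], "xyz": [0, 0, 0], "gripper": 0.04}
  ]
}}

```text
time: 7.6
tool_pos: [0.4474, 0.3169, 0.0262]
tcp_rot: [-2.093, -2.342, 0.006]
wrist_force: [-0.3, 0.2, -1.7]
width: 0.573
```

Run:
```python
from m2 import *
plan(.4454,.3154,.0155,96.3)
s=bot.read_state(); print(s['tcp_rot'], Rot.from_rotvec(s['tcp_rot']).as_matrix().T@[0,0,-1])
```

```text
t 7.6 tcp [0.4474 0.3169 0.0262] yaw 96.4 q6 -1.11 w 0.573 F [-0.3  0.2 -1.7] tilt 0.23
 shift now [-0.0013 -0.0021  0.0107]
 turn toolz rad 0.0022 (deg world -0.1 ) ; shift after turn [-0.0013 -0.0021  0.0107]
[-2.09277825 -2.34166793  0.00595649] [0.00176342 0.00351138 0.99999228]
```

>>> {"fn": "arm_command", "kwargs": {
  "rows": [
    {"delta_rot": [0, 0, 0], "xyz": [-0.001, -0.002, 0.005], "gripper": 0.04},
    {"delta_rot": [0, 0, 0], "xyz": [0, 0, 0.004], "gripper": 0.04},
    {"delta_rot": [0, 0, 0], "xyz": [0, 0, 0.003], "gripper": 0.04},
    {"delta_rot": [0, 0, 0], "xyz": [0, 0, 0], "gripper": 0.04},
    {"delta_rot": [0, 0, 0], "xyz": [0, 0, 0], "gripper": 0.04}
  ]
}}

```text
time: 8.1
tool_pos: [0.4471, 0.3168, 0.0164]
tcp_rot: [2.093, 2.342, 0.0]
wrist_force: [-0.3, 0.7, -1.9]
width: 0.577
```

>>> {"fn": "arm_command", "kwargs": {
  "rows": [
    {"delta_rot": [0, 0, 0], "xyz": [0, 0, 0.002], "gripper": 0.04},
    {"delta_rot": [0, 0, 0], "xyz": [0, 0, 0.001], "gripper": 0.04},
    {"delta_rot": [0, 0, 0], "xyz": [0, 0, 0], "gripper": 0.04}
  ]
}}

```text
time: 8.4
tool_pos: [0.4475, 0.317, 0.0143]
tcp_rot: [2.093, 2.342, 0.001]
wrist_force: [-0.4, -0.8, 5.5]
width: 0.578
```

Contact at z 0.0143, as expected. Opening and retreating.

>>> {"fn": "arm_command", "kwargs": {
  "rows": [
    {"delta_rot": [0, 0, 0], "xyz": [0, 0, 0], "gripper": 0.057},
    {"delta_rot": [0, 0, 0], "xyz": [0, 0, 0], "gripper": 0.057},
    {"delta_rot": [0, 0, 0], "xyz": [0, 0, 0], "gripper": 0.057},
    {"delta_rot": [0, 0, 0], "xyz": [0, 0, -0.01], "gripper": 0.057},
    {"delta_rot": [0, 0, 0], "xyz": [0, 0, -0.02], "gripper": 0.057},
    {"delta_rot": [0, 0, 0], "xyz": [0, 0, -0.02], "gripper": 0.057},
    {"delta_rot": [0, 0, 0], "xyz": [0, 0, -0.02], "gripper": 0.057},
    {"delta_rot": [0, 0, 0], "xyz": [0, 0, -0.025], "gripper": 0.066},
    {"delta_rot": [0, 0, 0], "xyz": [0, 0, -0.025], "gripper": 0.066},
    {"delta_rot": [0, 0, 0], "xyz": [0, 0, -0.025], "gripper": 0.066},
    {"delta_rot": [0, 0, 0], "xyz": [0, 0, -0.025], "gripper": 0.066}
  ]
}}

```text
time: 9.5
tool_pos: [0.4469, 0.3167, 0.185]
tcp_rot: [2.093, 2.342, 0.001]
wrist_force: [0.4, 0.7, -0.1]
width: 0.772
```

Run:
```python
from m2 import *
cs=[snap('top','top5'),snap('scene','scene5')];Ws=[cloud(c) for c in cs]
for n,ctr in dict(A=(.507,-.208),B=(.533,-.331),D=(.43,-.289)).items():
  try: print(n,jarfit(cs[1:],Ws[1:],ctr))
  except Exception as e: print(n,e)
c=snap('wrist','wrist5')
plan(.5065,-.2085,.17,148)
```

```text
A ([[0.5089, -0.2104, 0.0238]], array([ 0.5076, -0.2098]), array([0.0503, 0.0518]), 56.54231262207031)
B ([[0.5368, -0.333, 0.0234]], array([ 0.5359, -0.3325]), array([0.0495, 0.0508]), 22.320344924926758)
D ([[0.4328, -0.2916, 0.0242]], array([ 0.4309, -0.2913]), array([0.051 , 0.0501]), 32.19660949707031)
t 9.65 tcp [0.4485 0.3177 0.1862] yaw 96.4 q6 -1.11 w 0.772 F [-1.3  1.2 -0.9] tilt 0.32
 shift now [-0.5294 -0.0014  0.0149]
 turn toolz rad -0.9 (deg world 51.6 ) ; shift after turn [-0.3281 -0.4156  0.0133]
```

View pics/wrist5.png

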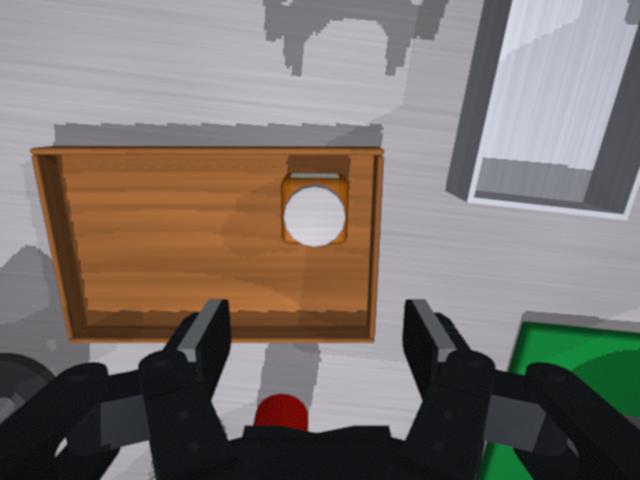

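View pics/top5.png

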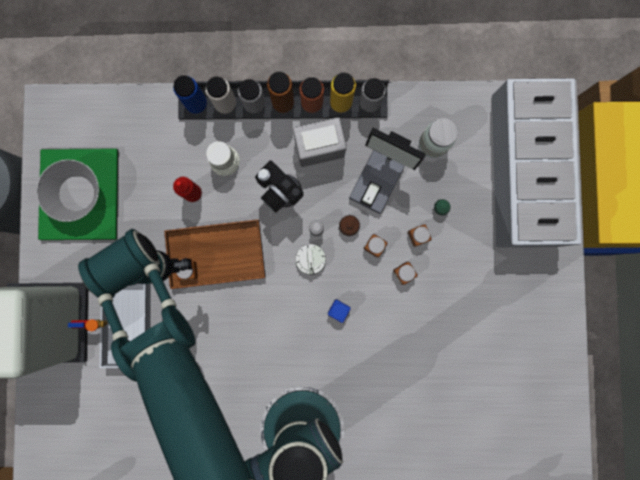

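The first jar stands in its slot. The other jars have not moved. Next is jar A.

>>> {"fn": "arm_command", "kwargs": {
  "rows": [
    {"delta_rot": [0, 0, 0], "xyz": [-0.044, 0, 0], "gripper": 0.066},
    {"delta_rot": [0, 0, 0], "xyz": [-0.044, 0, 0], "gripper": 0.066},
    {"delta_rot": [0, 0, 0], "xyz": [-0.044, 0, 0], "gripper": 0.066},
    {"delta_rot": [0, 0, 0], "xyz": [-0.044, 0, 0], "gripper": 0.066},
    {"delta_rot": [0, 0, 0], "xyz": [-0.044, 0, 0], "gripper": 0.066},
    {"delta_rot": [0, 0, 0], "xyz": [-0.044, 0, 0], "gripper": 0.066},
    {"delta_rot": [0, 0, 0], "xyz": [-0.044, 0, 0], "gripper": 0.066},
    {"delta_rot": [0, 0, 0], "xyz": [-0.044, 0, 0], "gripper": 0.066},
    {"delta_rot": [0, 0, 0], "xyz": [-0.044, 0, 0], "gripper": 0.066},
    {"delta_rot": [0, 0, 0], "xyz": [-0.044, 0, 0], "gripper": 0.066},
    {"delta_rot": [0, 0, 0], "xyz": [-0.044, 0, 0], "gripper": 0.066},
    {"delta_rot": [0, 0, 0], "xyz": [-0.044, 0, 0], "gripper": 0.066}
  ]
}}

```text
time: 10.85
tool_pos: [0.505, -0.2093, 0.1817]
tcp_rot: [-2.092, -2.34, 0.001]
wrist_force: [1.2, -0.0, 0.3]
width: 0.773
```

>>> {"fn": "arm_command", "kwargs": {
  "rows": [
    {"delta_rot": [0, 0, 0.138], "xyz": [0, 0, 0], "gripper": 0.066},
    {"delta_rot": [0, 0, 0.138], "xyz": [0, 0, 0], "gripper": 0.066},
    {"delta_rot": [0, 0, 0.138], "xyz": [0, 0, 0], "gripper": 0.066},
    {"delta_rot": [0, 0, 0.138], "xyz": [0, 0, 0], "gripper": 0.066},
    {"delta_rot": [0, 0, 0.138], "xyz": [0, 0, 0], "gripper": 0.066},
    {"delta_rot": [0, 0, 0], "xyz": [0, 0, 0], "gripper": 0.066}
  ]
}}

```text
time: 11.45
tool_pos: [0.5051, -0.2075, 0.1816]
tcp_rot: [-2.761, -1.495, 0.003]
wrist_force: [-0.1, 0.7, -0.5]
width: 0.771
```

Run:
```python
from m2 import *
plan(.5065,-.2085,.07,57)
c=snap('scene','scene6');W=cloud(c)
for n,ctr in dict(A=(.507,-.208),B=(.533,-.331),D=(.43,-.289)).items():
  try: print(n,jarfit([c],[W],ctr))
  except Exception as e: print(n,e)
```

```text
t 11.45 tcp [ 0.5051 -0.2075  0.1816] yaw 56.9 q6 -1.43 w 0.771 F [-0.1  0.7 -0.5] tilt 0.16
 shift now [0.     0.002  0.1116]
 turn toolz rad -0.0023 (deg world 0.1 ) ; shift after turn [-0.      0.002   0.1116]
A ([[0.3086, -0.1202, 0.2433]], array([ 0.5151, -0.2123]), array([0.0898, 0.0678]), 62.52643966674805)
B ([[0.5368, -0.333, 0.0234]], array([ 0.5365, -0.3325]), array([0.0496, 0.0508]), 22.03262710571289)
D ([[0.0826, -0.1511, 0.4008]], array([ 0.4374, -0.2884]), array([0.0762, 0.0542]), 53.23388671875)
```

>>> {"fn": "arm_command", "kwargs": {
  "rows": [
    {"delta_rot": [0, 0, 0], "xyz": [0, 0.002, 0.022], "gripper": 0.066},
    {"delta_rot": [0, 0, 0], "xyz": [0, 0, 0.022], "gripper": 0.066},
    {"delta_rot": [0, 0, 0], "xyz": [0, 0, 0.022], "gripper": 0.066},
    {"delta_rot": [0, 0, 0], "xyz": [0, 0, 0.022], "gripper": 0.066},
    {"delta_rot": [0, 0, 0], "xyz": [0, 0, 0.022], "gripper": 0.066},
    {"delta_rot": [0, 0, 0], "xyz": [0, 0, 0], "gripper": 0.066}
  ]
}}

```text
time: 12.1
tool_pos: [0.5044, -0.2074, 0.0693]
tcp_rot: [-2.754, -1.497, 0.008]
wrist_force: [-0.4, -0.3, -0.7]
width: 0.779
```

Run:
```python
from m2 import *
plan(.5065,-.2085,.009,57)
c=snap('wrist','wrist6')
```

```text
t 12.1 tcp [ 0.5044 -0.2074  0.0693] yaw 57.1 q6 -1.43 w 0.779 F [-0.4 -0.3 -0.7] tilt 0.47
 shift now [0.0003 0.0028 0.0602]
 turn toolz rad 0.001 (deg world -0.1 ) ; shift after turn [0.0003 0.0028 0.0602]
```

View pics/wrist6.png

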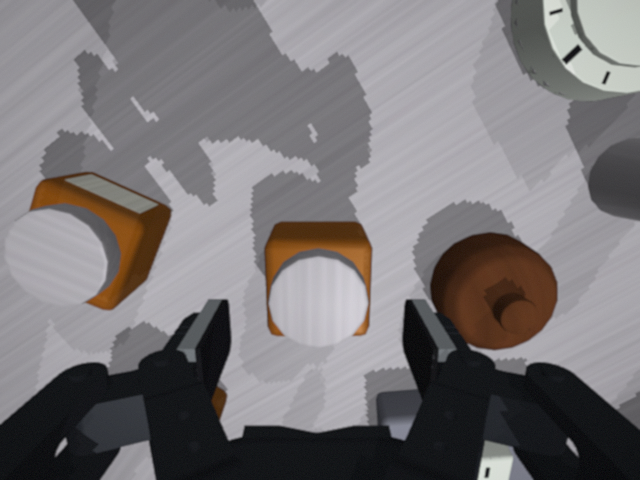

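Jar A is centred at (318,285) and square to the jaws, and the salt pot clears the right finger. Descending.

>>> {"fn": "arm_command", "kwargs": {
  "rows": [
    {"delta_rot": [0, 0, 0], "xyz": [0, 0.003, 0.018], "gripper": 0.066},
    {"delta_rot": [0, 0, 0], "xyz": [0, 0, 0.018], "gripper": 0.066},
    {"delta_rot": [0, 0, 0], "xyz": [0, 0, 0.014], "gripper": 0.066},
    {"delta_rot": [0, 0, 0], "xyz": [0, 0, 0.01], "gripper": 0.066},
    {"delta_rot": [0, 0, 0], "xyz": [0, 0, 0], "gripper": 0.066},
    {"delta_rot": [0, 0, 0], "xyz": [0, 0, 0], "gripper": 0.04},
    {"delta_rot": [0, 0, 0], "xyz": [0, 0, 0], "gripper": 0.04},
    {"delta_rot": [0, 0, 0], "xyz": [0, 0, 0], "gripper": 0.04},
    {"delta_rot": [0, 0, 0], "xyz": [0, 0, 0], "gripper": 0.04}
  ]
}}

```text
time: 13.05
tool_pos: [0.511, -0.211, 0.0141]
tcp_rot: [2.761, 1.496, 0.001]
wrist_force: [0.3, -0.7, 1.1]
width: 0.574
```

>>> {"fn": "arm_command", "kwargs": {
  "rows": [
    {"delta_rot": [0, 0, 0], "xyz": [0, 0, -0.01], "gripper": 0.04},
    {"delta_rot": [0, 0, 0], "xyz": [0, 0, -0.02], "gripper": 0.04},
    {"delta_rot": [0, 0, 0], "xyz": [0, 0, -0.025], "gripper": 0.04},
    {"delta_rot": [0, 0, 0], "xyz": [0, 0, -0.025], "gripper": 0.04},
    {"delta_rot": [0, 0, 0], "xyz": [0, 0, -0.025], "gripper": 0.04},
    {"delta_rot": [0, 0, -0.115], "xyz": [0, 0, -0.025], "gripper": 0.04},
    {"delta_rot": [0, 0, -0.115], "xyz": [0, 0, -0.025], "gripper": 0.04},
    {"delta_rot": [0, 0, -0.115], "xyz": [0, 0, -0.025], "gripper": 0.04},
    {"delta_rot": [0, 0, -0.115], "xyz": [0, 0, 0], "gripper": 0.04},
    {"delta_rot": [0, 0, -0.115], "xyz": [0, 0, 0], "gripper": 0.04},
    {"delta_rot": [0, 0, -0.115], "xyz": [0, 0, 0], "gripper": 0.04},
    {"delta_rot": [0, 0, 0], "xyz": [0, 0, 0], "gripper": 0.04}
  ]
}}

```text
time: 14.25
tool_pos: [0.51, -0.2105, 0.1937]
tcp_rot: [-2.093, -2.343, -0.0]
wrist_force: [-0.3, 0.3, -2.3]
width: 0.572
```

Run:
```python
from m2 import *
plan(.4492,.2353,.19,96.3)
```

```text
t 14.25 tcp [ 0.51   -0.2105  0.1937] yaw 96.4 q6 -2.12 w 0.572 F [-0.3  0.3 -2.3] tilt 0.0
 shift now [ 0.4498 -0.0104  0.0037]
 turn toolz rad 0.0025 (deg world -0.1 ) ; shift after turn [ 0.4498 -0.0115  0.0037]
```

>>> {"fn": "arm_command", "kwargs": {
  "rows": [
    {"delta_rot": [0, 0, 0], "xyz": [0.03, -0.0005, 0], "gripper": 0.04},
    {"delta_rot": [0, 0, 0], "xyz": [0.042, -0.0005, 0], "gripper": 0.04},
    {"delta_rot": [0, 0, 0], "xyz": [0.042, -0.0005, 0], "gripper": 0.04},
    {"delta_rot": [0, 0, 0], "xyz": [0.042, -0.0005, 0], "gripper": 0.04},
    {"delta_rot": [0, 0, 0], "xyz": [0.042, -0.0005, 0], "gripper": 0.04},
    {"delta_rot": [0, 0, 0], "xyz": [0.042, -0.0005, 0], "gripper": 0.04},
    {"delta_rot": [0, 0, 0], "xyz": [0.042, -0.0005, 0], "gripper": 0.04},
    {"delta_rot": [0, 0, 0], "xyz": [0.042, -0.0005, 0], "gripper": 0.04},
    {"delta_rot": [0, 0, 0], "xyz": [0.042, -0.0005, 0], "gripper": 0.04},
    {"delta_rot": [0, 0, 0], "xyz": [0.042, -0.0005, 0], "gripper": 0.04},
    {"delta_rot": [0, 0, 0], "xyz": [0.042, -0.0005, 0], "gripper": 0.04},
    {"delta_rot": [0, 0, 0], "xyz": [0, 0, 0], "gripper": 0.04}
  ]
}}

```text
time: 15.45
tool_pos: [0.4535, 0.2402, 0.1937]
tcp_rot: [-2.09, -2.343, -0.003]
wrist_force: [-0.5, -0.3, -2.2]
width: 0.575
```

Run:
```python
from m2 import *
plan(.4542,.2359,.0191,96.3)
```

```text
t 15.45 tcp [0.4535 0.2402 0.1937] yaw 96.5 q6 -1.25 w 0.575 F [-0.5 -0.3 -2.2] tilt 0.14
 shift now [-4.800e-03  1.000e-04  1.746e-01]
 turn toolz rad 0.0042 (deg world -0.2 ) ; shift after turn [-4.800e-03  1.000e-04  1.746e-01]
```

>>> {"fn": "arm_command", "kwargs": {
  "rows": [
    {"delta_rot": [0, 0, 0], "xyz": [-0.005, 0, 0.02], "gripper": 0.04},
    {"delta_rot": [0, 0, 0], "xyz": [0, 0, 0.022], "gripper": 0.04},
    {"delta_rot": [0, 0, 0], "xyz": [0, 0, 0.022], "gripper": 0.04},
    {"delta_rot": [0, 0, 0], "xyz": [0, 0, 0.022], "gripper": 0.04},
    {"delta_rot": [0, 0, 0], "xyz": [0, 0, 0.022], "gripper": 0.04},
    {"delta_rot": [0, 0, 0], "xyz": [0, 0, 0.015], "gripper": 0.04},
    {"delta_rot": [0, 0, 0], "xyz": [0, 0, 0.015], "gripper": 0.04},
    {"delta_rot": [0, 0, 0], "xyz": [0, 0, 0], "gripper": 0.04},
    {"delta_rot": [0, 0, 0], "xyz": [0, 0, 0], "gripper": 0.04}
  ]
}}

```text
time: 16.35
tool_pos: [0.4549, 0.2303, 0.0554]
tcp_rot: [-2.095, -2.341, 0.001]
wrist_force: [-0.1, 0.3, -1.8]
width: 0.575
```

Run:
```python
from m2 import *
plan(.4542,.2359,.0191,96.3)
```

```text
t 16.35 tcp [0.4549 0.2303 0.0554] yaw 96.3 q6 -1.26 w 0.575 F [-0.1  0.3 -1.8] tilt 0.05
 shift now [ 0.0056 -0.0001  0.0363]
 turn toolz rad 0.0006 (deg world -0.0 ) ; shift after turn [ 0.0056 -0.0001  0.0363]
```

>>> {"fn": "arm_command", "kwargs": {
  "rows": [
    {"delta_rot": [0, 0, 0], "xyz": [0.0055, 0, 0.01], "gripper": 0.04},
    {"delta_rot": [0, 0, 0], "xyz": [0, 0, 0.01], "gripper": 0.04},
    {"delta_rot": [0, 0, 0], "xyz": [0, 0, 0.008], "gripper": 0.04},
    {"delta_rot": [0, 0, 0], "xyz": [0, 0, 0.005], "gripper": 0.04},
    {"delta_rot": [0, 0, 0], "xyz": [0, 0, 0.003], "gripper": 0.04},
    {"delta_rot": [0, 0, 0], "xyz": [0, 0, 0], "gripper": 0.04},
    {"delta_rot": [0, 0, 0], "xyz": [0, 0, 0], "gripper": 0.04}
  ]
}}

```text
time: 17.05
tool_pos: [0.4546, 0.2365, 0.0193]
tcp_rot: [2.093, 2.342, 0.001]
wrist_force: [0.5, -0.1, -2.0]
width: 0.576
```

>>> {"fn": "arm_command", "kwargs": {
  "rows": [
    {"delta_rot": [0, 0, 0], "xyz": [0, 0, 0.001], "gripper": 0.04},
    {"delta_rot": [0, 0, 0], "xyz": [0, 0, 0.001], "gripper": 0.04},
    {"delta_rot": [0, 0, 0], "xyz": [0, 0, 0], "gripper": 0.04}
  ]
}}

```text
time: 17.35
tool_pos: [0.4547, 0.2365, 0.019]
tcp_rot: [2.093, 2.342, -0.0]
wrist_force: [-4.9, -2.8, 13.0]
width: 0.573
```

Contact. Release and lift.

>>> {"fn": "arm_command", "kwargs": {
  "rows": [
    {"delta_rot": [0, 0, 0], "xyz": [0, 0, -0.001], "gripper": 0.059},
    {"delta_rot": [0, 0, 0], "xyz": [0, 0, 0], "gripper": 0.059},
    {"delta_rot": [0, 0, 0], "xyz": [0, 0, 0], "gripper": 0.059},
    {"delta_rot": [0, 0, 0], "xyz": [0, 0, -0.01], "gripper": 0.059},
    {"delta_rot": [0, 0, 0], "xyz": [0, 0, -0.02], "gripper": 0.059},
    {"delta_rot": [0, 0, 0], "xyz": [0, 0, -0.02], "gripper": 0.059},
    {"delta_rot": [0, 0, 0], "xyz": [0, 0, -0.025], "gripper": 0.059},
    {"delta_rot": [0, 0, 0], "xyz": [0, 0, -0.025], "gripper": 0.066},
    {"delta_rot": [0, 0, 0], "xyz": [0, 0, -0.025], "gripper": 0.066},
    {"delta_rot": [0, 0, 0], "xyz": [0, 0, -0.025], "gripper": 0.066},
    {"delta_rot": [0, 0, 0], "xyz": [0, 0, -0.02], "gripper": 0.066}
  ]
}}

```text
time: 18.45
tool_pos: [0.4549, 0.2366, 0.1906]
tcp_rot: [2.093, 2.342, 0.003]
wrist_force: [-0.5, -0.3, 0.3]
width: 0.771
```

Run:
```python
from m2 import *
cs=[snap('scene','scene7')];Ws=[cloud(c) for c in cs]
for n,ctr in dict(B=(.533,-.331),D=(.43,-.289)).items():
  try: print(n,jarfit(cs,Ws,ctr))
  except Exception as e: print(n,e)
c=snap('wrist','wrist7')
plan(.4305,-.29,.19,122)
plan(.4305,-.29,.19,32)
```

```text
B ([[0.5368, -0.333, 0.0234]], array([ 0.536 , -0.3325]), array([0.0491, 0.0505]), 21.076175689697266)
D ([[0.4327, -0.2915, 0.0241]], array([ 0.4309, -0.2919]), array([0.0513, 0.05  ]), 32.41518020629883)
t 18.55 tcp [0.4567 0.2375 0.1925] yaw 96.4 q6 -1.25 w 0.772 F [-0.3  0.4  0.9] tilt 0.43
 shift now [-0.5212 -0.0852  0.0007]
 turn toolz rad -0.4463 (deg world 25.6 ) ; shift after turn [-0.4334 -0.3018 -0.0006]
t 18.55 tcp [0.4567 0.2375 0.1925] yaw 96.4 q6 -1.25 w 0.772 F [-0.3  0.4  0.9] tilt 0.43
 shift now [-0.5212 -0.0852  0.0007]
 turn toolz rad 1.1245 (deg world -64.4 ) ; shift after turn [-0.3018  0.4334  0.0049]
```

View pics/wrist7.png

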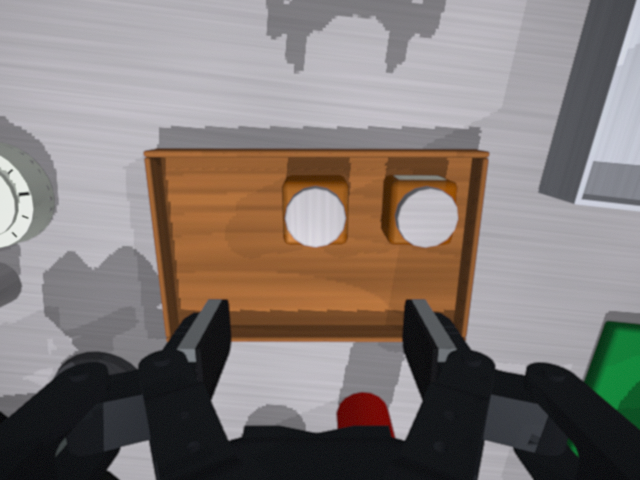

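View pics/scene7.png

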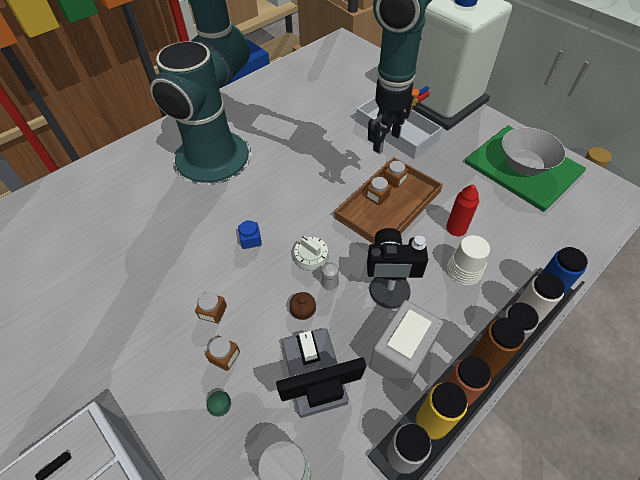

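Both jars are upright in the tray, at (315,215) and (427,215). Jars D and B have not moved. Going for D.

>>> {"fn": "arm_command", "kwargs": {
  "rows": [
    {"delta_rot": [0, 0, 0], "xyz": [-0.0434, -0.0071, 0], "gripper": 0.066},
    {"delta_rot": [0, 0, 0], "xyz": [-0.0434, -0.0071, 0], "gripper": 0.066},
    {"delta_rot": [0, 0, 0], "xyz": [-0.0434, -0.0071, 0], "gripper": 0.066},
    {"delta_rot": [0, 0, 0], "xyz": [-0.0434, -0.0071, 0], "gripper": 0.066},
    {"delta_rot": [0, 0, 0], "xyz": [-0.0434, -0.0071, 0], "gripper": 0.066},
    {"delta_rot": [0, 0, 0], "xyz": [-0.0434, -0.0071, 0], "gripper": 0.066},
    {"delta_rot": [0, 0, 0], "xyz": [-0.0434, -0.0071, 0], "gripper": 0.066},
    {"delta_rot": [0, 0, 0], "xyz": [-0.0434, -0.0071, 0], "gripper": 0.066},
    {"delta_rot": [0, 0, 0], "xyz": [-0.0434, -0.0071, 0], "gripper": 0.066},
    {"delta_rot": [0, 0, 0], "xyz": [-0.0434, -0.0071, 0], "gripper": 0.066},
    {"delta_rot": [0, 0, 0], "xyz": [-0.0434, -0.0071, 0], "gripper": 0.066},
    {"delta_rot": [0, 0, 0], "xyz": [-0.0434, -0.0071, 0], "gripper": 0.066}
  ]
}}

```text
time: 19.75
tool_pos: [0.427, -0.2921, 0.1872]
tcp_rot: [-2.093, -2.341, -0.0]
wrist_force: [-0.0, 0.4, 0.4]
width: 0.772
```

>>> {"fn": "arm_command", "kwargs": {
  "rows": [
    {"delta_rot": [0, 0, 0.14], "xyz": [0, 0, 0.01], "gripper": 0.066},
    {"delta_rot": [0, 0, 0.14], "xyz": [0, 0, 0.015], "gripper": 0.066},
    {"delta_rot": [0, 0, 0.14], "xyz": [0, 0, 0.015], "gripper": 0.066},
    {"delta_rot": [0, 0, 0.14], "xyz": [0, 0, 0.015], "gripper": 0.066},
    {"delta_rot": [0, 0, 0.14], "xyz": [0, 0, 0.015], "gripper": 0.066},
    {"delta_rot": [0, 0, 0.14], "xyz": [0, 0, 0.015], "gripper": 0.066},
    {"delta_rot": [0, 0, 0.14], "xyz": [0, 0, 0.01], "gripper": 0.066},
    {"delta_rot": [0, 0, 0.14], "xyz": [0, 0, 0.01], "gripper": 0.066},
    {"delta_rot": [0, 0, 0], "xyz": [0, 0, 0], "gripper": 0.066},
    {"delta_rot": [0, 0, 0], "xyz": [0, 0, 0], "gripper": 0.066}
  ]
}}

```text
time: 20.75
tool_pos: [0.4274, -0.2902, 0.0825]
tcp_rot: [-3.015, -0.877, 0.002]
wrist_force: [-0.0, 0.6, -0.0]
width: 0.769
```

Run:
```python
from m2 import *
plan(.4305,-.29,.009,32)
c=snap('wrist','wrist8')
```

```text
t 20.75 tcp [ 0.4274 -0.2902  0.0825] yaw 32.4 q6 -1.21 w 0.769 F [-0.   0.6 -0. ] tilt 0.1
 shift now [0.0028 0.0016 0.0735]
 turn toolz rad 0.0078 (deg world -0.4 ) ; shift after turn [0.0028 0.0015 0.0735]
```

View pics/wrist8.png

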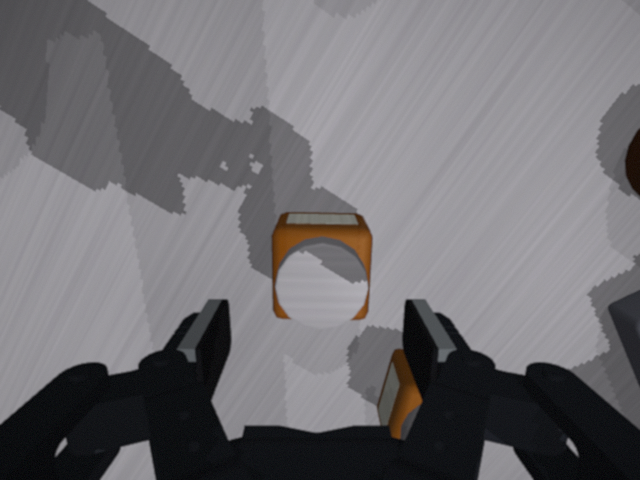

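>>> {"fn": "arm_command", "kwargs": {
  "rows": [
    {"delta_rot": [0, 0, 0], "xyz": [0.003, 0, 0.02], "gripper": 0.066},
    {"delta_rot": [0, 0, 0], "xyz": [0, 0, 0.02], "gripper": 0.066},
    {"delta_rot": [0, 0, 0], "xyz": [0, 0, 0.018], "gripper": 0.066},
    {"delta_rot": [0, 0, 0], "xyz": [0, 0, 0.015], "gripper": 0.066},
    {"delta_rot": [0, 0, 0], "xyz": [0, 0, 0], "gripper": 0.066},
    {"delta_rot": [0, 0, 0], "xyz": [0, 0, 0], "gripper": 0.066},
    {"delta_rot": [0, 0, 0], "xyz": [0, 0, 0], "gripper": 0.04},
    {"delta_rot": [0, 0, 0], "xyz": [0, 0, 0], "gripper": 0.04},
    {"delta_rot": [0, 0, 0], "xyz": [0, 0, 0], "gripper": 0.04},
    {"delta_rot": [0, 0, 0], "xyz": [0, 0, 0], "gripper": 0.04}
  ]
}}

```text
time: 21.8
tool_pos: [0.4318, -0.29, 0.0118]
tcp_rot: [3.015, 0.873, 0.003]
wrist_force: [-0.5, -0.1, 5.7]
width: 0.579
```

>>> {"fn": "arm_command", "kwargs": {
  "rows": [
    {"delta_rot": [0, 0, 0], "xyz": [0, 0, -0.01], "gripper": 0.04},
    {"delta_rot": [0, 0, 0], "xyz": [0, 0, -0.02], "gripper": 0.04},
    {"delta_rot": [0, 0, 0], "xyz": [0, 0, -0.025], "gripper": 0.04},
    {"delta_rot": [0, 0, 0], "xyz": [0, 0, -0.025], "gripper": 0.04},
    {"delta_rot": [0, 0, 0], "xyz": [0, 0, -0.025], "gripper": 0.04},
    {"delta_rot": [0, 0, -0.14], "xyz": [0, 0, -0.025], "gripper": 0.04},
    {"delta_rot": [0, 0, -0.14], "xyz": [0, 0, -0.025], "gripper": 0.04},
    {"delta_rot": [0, 0, -0.14], "xyz": [0, 0, -0.025], "gripper": 0.04},
    {"delta_rot": [0, 0, -0.14], "xyz": [0, 0, 0], "gripper": 0.04},
    {"delta_rot": [0, 0, -0.14], "xyz": [0, 0, 0], "gripper": 0.04},
    {"delta_rot": [0, 0, -0.14], "xyz": [0, 0, 0], "gripper": 0.04},
    {"delta_rot": [0, 0, 0], "xyz": [0, 0, 0], "gripper": 0.04}
  ]
}}

```text
time: 23.0
tool_pos: [0.4301, -0.2886, 0.1903]
tcp_rot: [-2.399, -2.027, 0.0]
wrist_force: [0.1, 0.5, -1.6]
width: 0.574
```

Run:
```python
from m2 import *
plan(.4580,.1558,.19,96.3)
```

```text
t 23.0 tcp [ 0.4301 -0.2886  0.1903] yaw 80.4 q6 -2.04 w 0.574 F [ 0.1  0.5 -1.6] tilt 0.05
 shift now [ 0.4429 -0.0465  0.0005]
 turn toolz rad -0.2773 (deg world 15.9 ) ; shift after turn [4.387e-01 7.650e-02 4.000e-04]
```

>>> {"fn": "arm_command", "kwargs": {
  "rows": [
    {"delta_rot": [0, 0, 0], "xyz": [0.0443, -0.0046, 0], "gripper": 0.04},
    {"delta_rot": [0, 0, 0], "xyz": [0.0443, -0.0046, 0], "gripper": 0.04},
    {"delta_rot": [0, 0, 0], "xyz": [0.0443, -0.0046, 0], "gripper": 0.04},
    {"delta_rot": [0, 0, 0], "xyz": [0.0443, -0.0046, 0], "gripper": 0.04},
    {"delta_rot": [0, 0, 0], "xyz": [0.0443, -0.0046, 0], "gripper": 0.04},
    {"delta_rot": [0, 0, 0], "xyz": [0.0443, -0.0046, 0], "gripper": 0.04},
    {"delta_rot": [0, 0, 0], "xyz": [0.0443, -0.0046, 0], "gripper": 0.04},
    {"delta_rot": [0, 0, 0], "xyz": [0.0443, -0.0046, 0], "gripper": 0.04},
    {"delta_rot": [0, 0, 0], "xyz": [0.0443, -0.0046, 0], "gripper": 0.04},
    {"delta_rot": [0, 0, 0], "xyz": [0.0443, -0.0046, 0], "gripper": 0.04},
    {"delta_rot": [0, 0, -0.138], "xyz": [0, 0, 0], "gripper": 0.04},
    {"delta_rot": [0, 0, -0.138], "xyz": [0, 0, 0], "gripper": 0.04}
  ]
}}

```text
time: 24.2
tool_pos: [0.4585, 0.1571, 0.1901]
tcp_rot: [-2.091, -2.344, 0.001]
wrist_force: [-1.0, 0.3, -1.7]
width: 0.578
```

Run:
```python
from m2 import *
plan(.4580,.1558,.0168,96.3)
```

```text
t 24.2 tcp [0.4585 0.1571 0.1901] yaw 96.5 q6 -1.41 w 0.578 F [-1.   0.3 -1.7] tilt 0.05
 shift now [-0.0012 -0.0005  0.1733]
 turn toolz rad 0.0036 (deg world -0.2 ) ; shift after turn [-0.0012 -0.0005  0.1733]
```

>>> {"fn": "arm_command", "kwargs": {
  "rows": [
    {"delta_rot": [0, 0, 0], "xyz": [-0.001, 0, 0.02], "gripper": 0.04},
    {"delta_rot": [0, 0, 0], "xyz": [0, 0, 0.022], "gripper": 0.04},
    {"delta_rot": [0, 0, 0], "xyz": [0, 0, 0.022], "gripper": 0.04},
    {"delta_rot": [0, 0, 0], "xyz": [0, 0, 0.022], "gripper": 0.04},
    {"delta_rot": [0, 0, 0], "xyz": [0, 0, 0.022], "gripper": 0.04},
    {"delta_rot": [0, 0, 0], "xyz": [0, 0, 0.015], "gripper": 0.04},
    {"delta_rot": [0, 0, 0], "xyz": [0, 0, 0.01], "gripper": 0.04},
    {"delta_rot": [0, 0, 0], "xyz": [0, 0, 0], "gripper": 0.04},
    {"delta_rot": [0, 0, 0], "xyz": [0, 0, 0], "gripper": 0.04}
  ]
}}

```text
time: 25.1
tool_pos: [0.4596, 0.1545, 0.0577]
tcp_rot: [2.099, 2.337, 0.0]
wrist_force: [0.2, -0.8, -1.9]
width: 0.58
```

Run:
```python
from m2 import *
plan(.4580,.1558,.0168,96.3)
```

```text
t 25.1 tcp [0.4596 0.1545 0.0577] yaw 96.1 q6 -1.41 w 0.58 F [ 0.2 -0.8 -1.9] tilt 0.01
 shift now [ 0.0015 -0.0014  0.0409]
 turn toolz rad -0.0029 (deg world 0.2 ) ; shift after turn [ 0.0015 -0.0014  0.0409]
```

>>> {"fn": "arm_command", "kwargs": {
  "rows": [
    {"delta_rot": [0, 0, 0], "xyz": [0.0015, -0.0015, 0.012], "gripper": 0.04},
    {"delta_rot": [0, 0, 0], "xyz": [0, 0, 0.01], "gripper": 0.04},
    {"delta_rot": [0, 0, 0], "xyz": [0, 0, 0.01], "gripper": 0.04},
    {"delta_rot": [0, 0, 0], "xyz": [0, 0, 0.005], "gripper": 0.04},
    {"delta_rot": [0, 0, 0], "xyz": [0, 0, 0.003], "gripper": 0.04},
    {"delta_rot": [0, 0, 0], "xyz": [0, 0, 0.0015], "gripper": 0.04},
    {"delta_rot": [0, 0, 0], "xyz": [0, 0, 0], "gripper": 0.04},
    {"delta_rot": [0, 0, 0], "xyz": [0, 0, 0], "gripper": 0.04}
  ]
}}

```text
time: 25.9
tool_pos: [0.4575, 0.1557, 0.0169]
tcp_rot: [-2.098, -2.338, 0.001]
wrist_force: [-5.3, -1.0, 9.2]
width: 0.578
```

>>> {"fn": "arm_command", "kwargs": {
  "rows": [
    {"delta_rot": [0, 0, 0], "xyz": [0, 0, 0], "gripper": 0.059},
    {"delta_rot": [0, 0, 0], "xyz": [0, 0, 0], "gripper": 0.059},
    {"delta_rot": [0, 0, 0], "xyz": [0, 0, 0], "gripper": 0.059},
    {"delta_rot": [0, 0, 0], "xyz": [0, 0, -0.01], "gripper": 0.059},
    {"delta_rot": [0, 0, 0], "xyz": [0, 0, -0.02], "gripper": 0.059},
    {"delta_rot": [0, 0, 0], "xyz": [0, 0, -0.02], "gripper": 0.059},
    {"delta_rot": [0, 0, 0], "xyz": [0, 0, -0.025], "gripper": 0.059},
    {"delta_rot": [0, 0, 0], "xyz": [0, 0, -0.025], "gripper": 0.066},
    {"delta_rot": [0, 0, 0], "xyz": [0, 0, -0.025], "gripper": 0.066},
    {"delta_rot": [0, 0, 0], "xyz": [0, 0, -0.025], "gripper": 0.066},
    {"delta_rot": [0, 0, 0], "xyz": [0, 0, -0.02], "gripper": 0.066}
  ]
}}

```text
time: 27.0
tool_pos: [0.4582, 0.1559, 0.1882]
tcp_rot: [2.097, 2.337, 0.003]
wrist_force: [-0.3, -0.7, -0.5]
width: 0.775
```

Run:
```python
from m2 import *
cs=[snap('scene','scene9')];Ws=[cloud(c) for c in cs]
for n,ctr in dict(B=(.533,-.331)).items():
  try: print(n,jarfit(cs,Ws,ctr))
  except Exception as e: print(n,e)
c=snap('wrist','wrist9')
plan(.535,-.332,.19,22)
```

```text
B ([[0.5366, -0.3338, 0.0233]], array([ 0.5353, -0.3327]), array([0.0507, 0.0507]), 21.236703872680664)
t 27.1 tcp [0.4602 0.1564 0.19  ] yaw 96.2 q6 -1.4 w 0.775 F [-0.3  0.2  0.3] tilt 0.43
 shift now [-0.4936  0.0216 -0.0005]
 turn toolz rad 1.2951 (deg world -74.2 ) ; shift after turn [-0.1136  0.4809  0.0034]
```

View pics/wrist9.png

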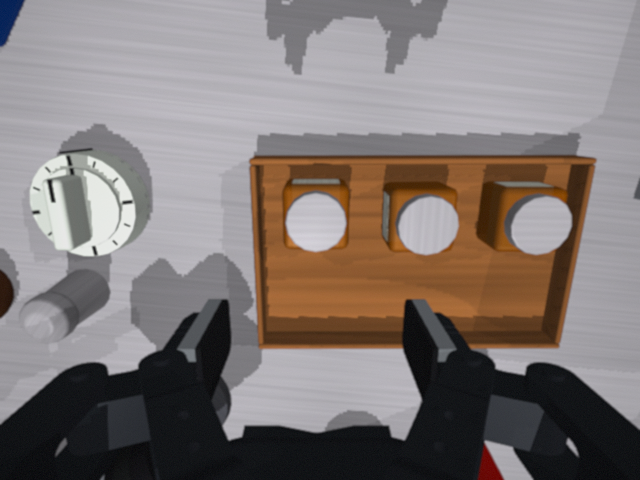

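View pics/scene9.png

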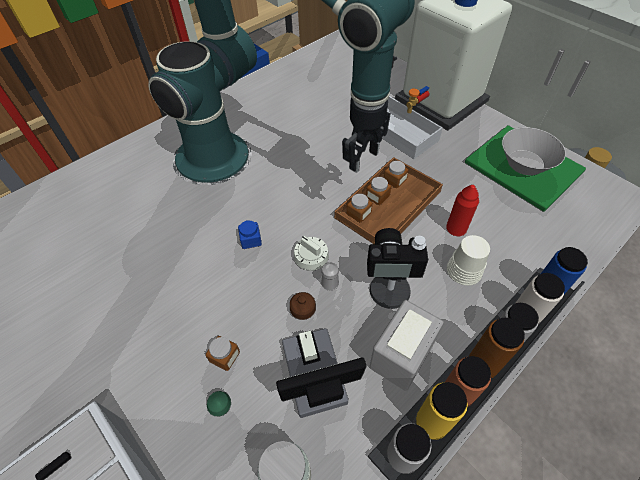

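Three jars are placed in a row. Last jar, B at (222,352) in the scene view, has not moved.

>>> {"fn": "arm_command", "kwargs": {
  "rows": [
    {"delta_rot": [0, 0, 0], "xyz": [-0.0412, 0.0018, 0], "gripper": 0.066},
    {"delta_rot": [0, 0, 0], "xyz": [-0.0412, 0.0018, 0], "gripper": 0.066},
    {"delta_rot": [0, 0, 0], "xyz": [-0.0412, 0.0018, 0], "gripper": 0.066},
    {"delta_rot": [0, 0, 0], "xyz": [-0.0412, 0.0018, 0], "gripper": 0.066},
    {"delta_rot": [0, 0, 0], "xyz": [-0.0412, 0.0018, 0], "gripper": 0.066},
    {"delta_rot": [0, 0, 0], "xyz": [-0.0412, 0.0018, 0], "gripper": 0.066},
    {"delta_rot": [0, 0, 0], "xyz": [-0.0412, 0.0018, 0], "gripper": 0.066},
    {"delta_rot": [0, 0, 0], "xyz": [-0.0412, 0.0018, 0], "gripper": 0.066},
    {"delta_rot": [0, 0, 0], "xyz": [-0.0412, 0.0018, 0], "gripper": 0.066},
    {"delta_rot": [0, 0, 0], "xyz": [-0.0412, 0.0018, 0], "gripper": 0.066},
    {"delta_rot": [0, 0, 0], "xyz": [-0.0412, 0.0018, 0], "gripper": 0.066},
    {"delta_rot": [0, 0, 0], "xyz": [-0.0412, 0.0018, 0], "gripper": 0.066}
  ]
}}

```text
time: 28.3
tool_pos: [0.5319, -0.3348, 0.1844]
tcp_rot: [-2.097, -2.337, 0.0]
wrist_force: [0.5, -0.4, 0.6]
width: 0.773
```

>>> {"fn": "arm_command", "kwargs": {
  "rows": [
    {"delta_rot": [0, 0, 0.144], "xyz": [0, 0, 0.01], "gripper": 0.066},
    {"delta_rot": [0, 0, 0.144], "xyz": [0, 0, 0.015], "gripper": 0.066},
    {"delta_rot": [0, 0, 0.144], "xyz": [0, 0, 0.015], "gripper": 0.066},
    {"delta_rot": [0, 0, 0.144], "xyz": [0, 0, 0.015], "gripper": 0.066},
    {"delta_rot": [0, 0, 0.144], "xyz": [0, 0, 0.015], "gripper": 0.066},
    {"delta_rot": [0, 0, 0.144], "xyz": [0, 0, 0.015], "gripper": 0.066},
    {"delta_rot": [0, 0, 0.144], "xyz": [0, 0, 0.01], "gripper": 0.066},
    {"delta_rot": [0, 0, 0.144], "xyz": [0, 0, 0.01], "gripper": 0.066},
    {"delta_rot": [0, 0, 0.144], "xyz": [0, 0, 0], "gripper": 0.066},
    {"delta_rot": [0, 0, 0], "xyz": [0, 0, 0], "gripper": 0.066},
    {"delta_rot": [0, 0, 0], "xyz": [0, 0, 0], "gripper": 0.066}
  ]
}}

```text
time: 29.4
tool_pos: [0.5322, -0.3332, 0.0801]
tcp_rot: [-3.082, -0.603, 0.001]
wrist_force: [-0.1, 0.7, -0.5]
width: 0.775
```

Run:
```python
from m2 import *
plan(.535,-.332,.009,21.5)
c=snap('wrist','wrist10')
```

```text
t 29.4 tcp [ 0.5322 -0.3332  0.0801] yaw 22.1 q6 -0.99 w 0.775 F [-0.1  0.7 -0.5] tilt 0.06
 shift now [ 0.0031 -0.      0.0711]
 turn toolz rad 0.0111 (deg world -0.6 ) ; shift after turn [ 0.0031 -0.      0.0711]
```

View pics/wrist10.png

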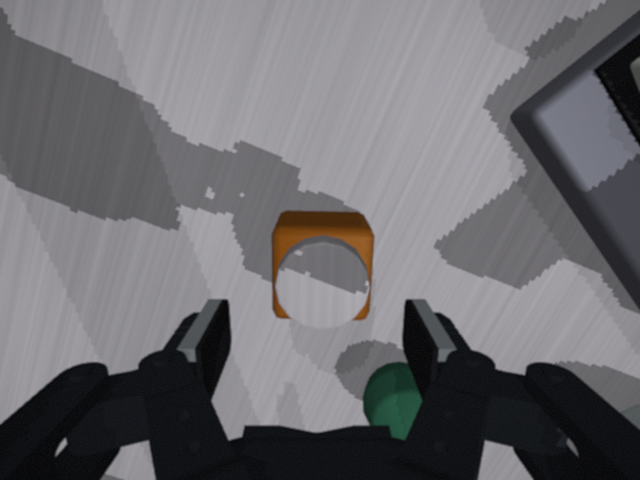

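Jar B is centred at (323,270) and the lime is off to the side, clear of the finger. Descending.

>>> {"fn": "arm_command", "kwargs": {
  "rows": [
    {"delta_rot": [0, 0, 0], "xyz": [0.003, 0, 0.02], "gripper": 0.066},
    {"delta_rot": [0, 0, 0], "xyz": [0, 0, 0.02], "gripper": 0.066},
    {"delta_rot": [0, 0, 0], "xyz": [0, 0, 0.017], "gripper": 0.066},
    {"delta_rot": [0, 0, 0], "xyz": [0, 0, 0.013], "gripper": 0.066},
    {"delta_rot": [0, 0, 0], "xyz": [0, 0, 0], "gripper": 0.066},
    {"delta_rot": [0, 0, 0], "xyz": [0, 0, 0], "gripper": 0.066},
    {"delta_rot": [0, 0, 0], "xyz": [0, 0, 0], "gripper": 0.04},
    {"delta_rot": [0, 0, 0], "xyz": [0, 0, 0], "gripper": 0.04},
    {"delta_rot": [0, 0, 0], "xyz": [0, 0, 0], "gripper": 0.04},
    {"delta_rot": [0, 0, 0], "xyz": [0, 0, 0], "gripper": 0.04}
  ]
}}

```text
time: 30.45
tool_pos: [0.5363, -0.333, 0.0121]
tcp_rot: [3.082, 0.598, 0.003]
wrist_force: [0.2, -0.1, 4.5]
width: 0.573
```

>>> {"fn": "arm_command", "kwargs": {
  "rows": [
    {"delta_rot": [0, 0, 0], "xyz": [0, 0, -0.01], "gripper": 0.04},
    {"delta_rot": [0, 0, 0], "xyz": [0, 0, -0.02], "gripper": 0.04},
    {"delta_rot": [0, 0, 0], "xyz": [0, 0, -0.025], "gripper": 0.04},
    {"delta_rot": [0, 0, 0], "xyz": [0, 0, -0.025], "gripper": 0.04},
    {"delta_rot": [0, 0, 0], "xyz": [0, 0, -0.025], "gripper": 0.04},
    {"delta_rot": [0, 0, -0.14], "xyz": [0, 0, -0.025], "gripper": 0.04},
    {"delta_rot": [0, 0, -0.14], "xyz": [0, 0, -0.025], "gripper": 0.04},
    {"delta_rot": [0, 0, -0.14], "xyz": [0, 0, -0.025], "gripper": 0.04},
    {"delta_rot": [0, 0, -0.14], "xyz": [0, 0, -0.015], "gripper": 0.04},
    {"delta_rot": [0, 0, -0.14], "xyz": [0, 0, 0], "gripper": 0.04},
    {"delta_rot": [0, 0, -0.14], "xyz": [0, 0, 0], "gripper": 0.04},
    {"delta_rot": [0, 0, -0.14], "xyz": [0, 0, 0], "gripper": 0.04}
  ]
}}

```text
time: 31.65
tool_pos: [0.5349, -0.332, 0.2061]
tcp_rot: [-2.434, -1.986, 0.0]
wrist_force: [0.1, -0.5, -1.5]
width: 0.578
```

Run:
```python
from m2 import *
plan(.46,.30,.2,96.3)
c=snap('scene');W=cloud(c)
# lens extents
k=(W[...,2]>.09)&(W[...,2]<.158)&(W[...,0]>.52)&(W[...,0]<.72)&(W[...,1]>-.03)&(W[...,1]<.14)
P=W[k];print(P.min(0),P.max(0)); i=np.argmin(P[:,0]-P[:,1]*.9);print(P[np.argsort(P[:,0])[:200:40]])
```

```text
t 31.65 tcp [ 0.5349 -0.332   0.2061] yaw 78.4 q6 -1.96 w 0.578 F [ 0.1 -0.5 -1.5] tilt 0.03
 shift now [ 0.6041 -0.2001  0.0064]
 turn toolz rad -0.312 (deg world 17.9 ) ; shift after turn [ 0.6364 -0.0051  0.0063]
[ 0.58854074 -0.01306312  0.09007865] [0.71993848 0.09728933 0.15799151]
[[0.58854074 0.06103863 0.12858486]
 [0.60234286 0.06897498 0.14918381]
 [0.60827636 0.07459999 0.15334535]
 [0.61319641 0.07856724 0.15447162]
 [0.61700199 0.01490538 0.15679545]]
```

>>> {"fn": "arm_command", "kwargs": {
  "rows": [
    {"delta_rot": [0, 0, 0], "xyz": [0.0431, -0.0143, 0], "gripper": 0.04},
    {"delta_rot": [0, 0, 0], "xyz": [0.0431, -0.0143, 0], "gripper": 0.04},
    {"delta_rot": [0, 0, 0], "xyz": [0.0431, -0.0143, 0], "gripper": 0.04},
    {"delta_rot": [0, 0, 0], "xyz": [0.0431, -0.0143, 0], "gripper": 0.04},
    {"delta_rot": [0, 0, 0], "xyz": [0.0431, -0.0143, 0], "gripper": 0.04},
    {"delta_rot": [0, 0, 0], "xyz": [0.0431, -0.0143, 0], "gripper": 0.04},
    {"delta_rot": [0, 0, 0], "xyz": [0.0431, -0.0143, 0], "gripper": 0.04},
    {"delta_rot": [0, 0, 0], "xyz": [0.0431, -0.0143, 0], "gripper": 0.04},
    {"delta_rot": [0, 0, 0], "xyz": [0.0431, -0.0143, 0], "gripper": 0.04},
    {"delta_rot": [0, 0, 0], "xyz": [0.0431, -0.0143, 0], "gripper": 0.04},
    {"delta_rot": [0, 0, 0], "xyz": [0.0431, -0.0143, 0], "gripper": 0.04},
    {"delta_rot": [0, 0, 0], "xyz": [0.0431, -0.0143, 0], "gripper": 0.04}
  ]
}}

```text
time: 32.9
tool_pos: [0.4732, 0.2108, 0.2061]
tcp_rot: [2.442, 1.976, 0.0]
wrist_force: [0.2, -0.8, -0.2]
width: 0.581
```

>>> {"fn": "arm_command", "kwargs": {
  "rows": [
    {"delta_rot": [0, 0, -0.104], "xyz": [0, 0, 0], "gripper": 0.04},
    {"delta_rot": [0, 0, -0.104], "xyz": [0, 0, 0], "gripper": 0.04},
    {"delta_rot": [0, 0, -0.104], "xyz": [0, 0, 0], "gripper": 0.04},
    {"delta_rot": [0, 0, 0], "xyz": [0, 0, 0], "gripper": 0.04}
  ]
}}

```text
time: 33.3
tool_pos: [0.4735, 0.2093, 0.2057]
tcp_rot: [-2.104, -2.333, 0.001]
wrist_force: [0.2, 1.0, -1.1]
width: 0.575
```

Run:
```python
from m2 import *
plan(.516,.3232,.017,96.3)
```

```text
t 33.3 tcp [0.4735 0.2093 0.2057] yaw 95.9 q6 -1.31 w 0.575 F [ 0.2  1.  -1.1] tilt 0.04
 shift now [0.109  0.0541 0.1887]
 turn toolz rad -0.007 (deg world 0.4 ) ; shift after turn [0.1086 0.0548 0.1887]
```

>>> {"fn": "arm_command", "kwargs": {
  "rows": [
    {"delta_rot": [0, 0, -0.007], "xyz": [0.036, 0.018, 0], "gripper": 0.04},
    {"delta_rot": [0, 0, 0], "xyz": [0.036, 0.018, 0], "gripper": 0.04},
    {"delta_rot": [0, 0, 0], "xyz": [0.036, 0.018, 0], "gripper": 0.04},
    {"delta_rot": [0, 0, 0], "xyz": [0, 0, 0.02], "gripper": 0.04},
    {"delta_rot": [0, 0, 0], "xyz": [0, 0, 0.022], "gripper": 0.04},
    {"delta_rot": [0, 0, 0], "xyz": [0, 0, 0.022], "gripper": 0.04},
    {"delta_rot": [0, 0, 0], "xyz": [0, 0, 0.022], "gripper": 0.04},
    {"delta_rot": [0, 0, 0], "xyz": [0, 0, 0.022], "gripper": 0.04},
    {"delta_rot": [0, 0, 0], "xyz": [0, 0, 0.015], "gripper": 0.04},
    {"delta_rot": [0, 0, 0], "xyz": [0, 0, 0.015], "gripper": 0.04},
    {"delta_rot": [0, 0, 0], "xyz": [0, 0, 0], "gripper": 0.04},
    {"delta_rot": [0, 0, 0], "xyz": [0, 0, 0], "gripper": 0.04}
  ]
}}

```text
time: 34.5
tool_pos: [0.5162, 0.3224, 0.0679]
tcp_rot: [-2.096, -2.341, 0.0]
wrist_force: [0.9, -0.2, -0.7]
width: 0.576
```

Run:
```python
from m2 import *
plan(.516,.3232,.017,96.3)
```

```text
t 34.5 tcp [0.5162 0.3224 0.0679] yaw 96.3 q6 -1.16 w 0.576 F [ 0.9 -0.2 -0.7] tilt 0.0
 shift now [ 0.0009 -0.0001  0.0509]
 turn toolz rad 0.0004 (deg world -0.0 ) ; shift after turn [ 0.0009 -0.0001  0.0509]
```

>>> {"fn": "arm_command", "kwargs": {
  "rows": [
    {"delta_rot": [0, 0, 0], "xyz": [0.001, 0, 0.014], "gripper": 0.04},
    {"delta_rot": [0, 0, 0], "xyz": [0, 0, 0.014], "gripper": 0.04},
    {"delta_rot": [0, 0, 0], "xyz": [0, 0, 0.01], "gripper": 0.04},
    {"delta_rot": [0, 0, 0], "xyz": [0, 0, 0.007], "gripper": 0.04},
    {"delta_rot": [0, 0, 0], "xyz": [0, 0, 0.004], "gripper": 0.04},
    {"delta_rot": [0, 0, 0], "xyz": [0, 0, 0.0025], "gripper": 0.04},
    {"delta_rot": [0, 0, 0], "xyz": [0, 0, 0], "gripper": 0.04},
    {"delta_rot": [0, 0, 0], "xyz": [0, 0, 0], "gripper": 0.04}
  ]
}}

```text
time: 35.3
tool_pos: [0.5162, 0.3235, 0.0171]
tcp_rot: [2.094, 2.341, 0.001]
wrist_force: [-2.9, -1.4, 5.0]
width: 0.58
```

>>> {"fn": "arm_command", "kwargs": {
  "rows": [
    {"delta_rot": [0, 0, 0], "xyz": [0, 0, 0], "gripper": 0.059},
    {"delta_rot": [0, 0, 0], "xyz": [0, 0, 0], "gripper": 0.059},
    {"delta_rot": [0, 0, 0], "xyz": [0, 0, 0], "gripper": 0.059},
    {"delta_rot": [0, 0, 0], "xyz": [0, 0, -0.01], "gripper": 0.059},
    {"delta_rot": [0, 0, 0], "xyz": [0, 0, -0.02], "gripper": 0.059},
    {"delta_rot": [0, 0, 0], "xyz": [0, 0, -0.02], "gripper": 0.059},
    {"delta_rot": [0, 0, 0], "xyz": [0, 0, -0.025], "gripper": 0.059},
    {"delta_rot": [0, 0, 0], "xyz": [0, 0, -0.025], "gripper": 0.04},
    {"delta_rot": [0, 0, 0], "xyz": [0, 0, -0.025], "gripper": 0.02},
    {"delta_rot": [0, 0, 0], "xyz": [0, 0, -0.025], "gripper": 0},
    {"delta_rot": [0, 0, 0], "xyz": [0, 0, -0.035], "gripper": 0},
    {"delta_rot": [0, 0, 0], "xyz": [0, 0, -0.03], "gripper": 0}
  ]
}}

```text
time: 36.5
tool_pos: [0.516, 0.3234, 0.2336]
tcp_rot: [2.094, 2.341, 0.002]
wrist_force: [1.0, -0.6, -0.0]
width: -0.0
```

Run:
```python
from m2 import *
c=snap('scene','scene11')
plan(.6316,-.1862,.1,62.7)
snap('wrist','wrist11')
```

```text
t 36.55 tcp [0.5187 0.325  0.2401] yaw 96.4 q6 -1.16 w 0.004 F [2.2 0.1 3.7] tilt 0.61
 shift now [-0.5211  0.054   0.1384]
 turn toolz rad 0.5878 (deg world -33.7 ) ; shift after turn [-0.4031  0.3334  0.1417]
```

View pics/scene11.png

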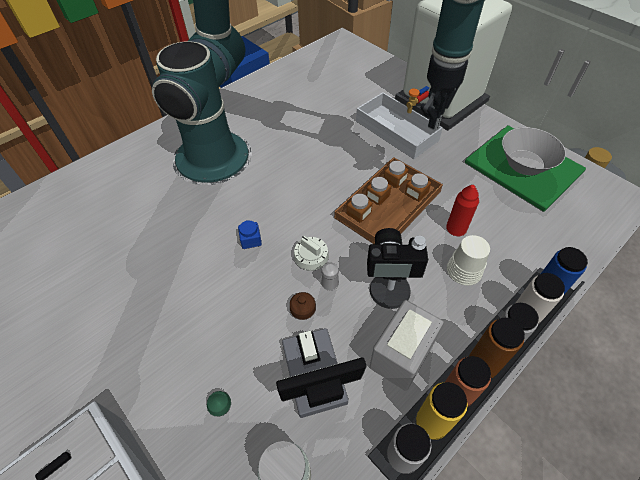

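View pics/wrist11.png

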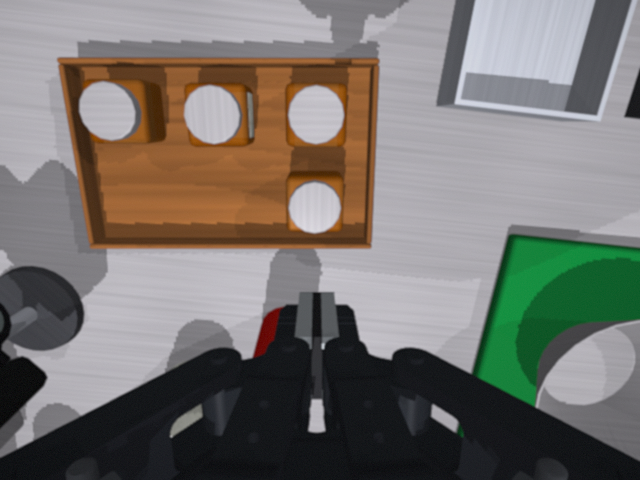

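All four jars are upright in the tray and none remain on the right. Now the lamp.

>>> {"fn": "arm_command", "kwargs": {
  "rows": [
    {"delta_rot": [0, 0, 0], "xyz": [-0.0434, 0.0045, 0], "gripper": 0},
    {"delta_rot": [0, 0, 0], "xyz": [-0.0434, 0.0045, 0], "gripper": 0},
    {"delta_rot": [0, 0, 0], "xyz": [-0.0434, 0.0045, 0], "gripper": 0},
    {"delta_rot": [0, 0, 0], "xyz": [-0.0434, 0.0045, 0], "gripper": 0},
    {"delta_rot": [0, 0, 0], "xyz": [-0.0434, 0.0045, 0], "gripper": 0},
    {"delta_rot": [0, 0, 0], "xyz": [-0.0434, 0.0045, 0], "gripper": 0},
    {"delta_rot": [0, 0, 0], "xyz": [-0.0434, 0.0045, 0], "gripper": 0},
    {"delta_rot": [0, 0, 0], "xyz": [-0.0434, 0.0045, 0], "gripper": 0},
    {"delta_rot": [0, 0, 0], "xyz": [-0.0434, 0.0045, 0], "gripper": 0},
    {"delta_rot": [0, 0, 0], "xyz": [-0.0434, 0.0045, 0], "gripper": 0},
    {"delta_rot": [0, 0, 0], "xyz": [-0.0434, 0.0045, 0], "gripper": 0},
    {"delta_rot": [0, 0, 0], "xyz": [-0.0434, 0.0045, 0], "gripper": 0}
  ]
}}

```text
time: 37.8
tool_pos: [0.6271, -0.1899, 0.2308]
tcp_rot: [-2.094, -2.341, 0.0]
wrist_force: [-0.4, 0.3, 0.8]
width: 0.0
```

>>> {"fn": "arm_command", "kwargs": {
  "rows": [
    {"delta_rot": [0, 0, 0.147], "xyz": [0, 0, 0], "gripper": 0},
    {"delta_rot": [0, 0, 0.147], "xyz": [0, 0, 0], "gripper": 0},
    {"delta_rot": [0, 0, 0.147], "xyz": [0, 0, 0], "gripper": 0},
    {"delta_rot": [0, 0, 0.147], "xyz": [0, 0, 0], "gripper": 0},
    {"delta_rot": [0, 0, 0], "xyz": [0, 0, 0], "gripper": 0},
    {"delta_rot": [0, 0, 0], "xyz": [0, 0, 0], "gripper": 0}
  ]
}}

```text
time: 38.4
tool_pos: [0.6271, -0.1881, 0.2309]
tcp_rot: [-2.68, -1.638, 0.001]
wrist_force: [-0.7, 0.5, 0.9]
width: 0.002
```

Run:
```python
from m2 import *
plan(.6316,-.1862,.1,62.7)
c=snap('wrist','wrist12');W=cloud(c);hsv=cv2.cvtColor(np.asarray(c['pixels']),cv2.COLOR_RGB2HSV)
k=(W[...,2]>.03)&(W[...,2]<.06)&(hsv[...,2]>140)&(hsv[...,1]<40)&(abs(W[...,0]-.65)<.05)&(abs(W[...,1]+.2)<.05)
P=W[k];r=cv2.minAreaRect(P[:,:2].astype(np.float32));print('rocker',k.sum(),r,cv2.boxPoints(r),P[:,2].min(),P[:,2].max())
# height near each end
ax=np.array([.889,-.458]); t=(P[:,:2]-np.array(r[0]))@ax
for a in (-.024,-.018,-.01,0,.01,.018,.024): m=abs(t-a)<.003; print(a,m.sum(),np.median(P[m,2]) if m.any() else None)
print(proj(c,[.6316,-.1862,.05]),proj(c,[.669,-.2055,.04]))
```

```text
t 38.4 tcp [ 0.6271 -0.1881  0.2309] yaw 62.9 q6 -1.43 w 0.002 F [-0.7  0.5  0.9] tilt 0.04
 shift now [0.0038 0.0032 0.1309]
 turn toolz rad 0.0032 (deg world -0.2 ) ; shift after turn [0.0038 0.0032 0.1309]
rocker 1822 ((0.6483643054962158, -0.19447027146816254), (0.0921090692281723, 0.058861397206783295), 62.17750549316406) [[ 0.6008406  -0.22146448]
 [ 0.65289754 -0.2489371 ]
 [ 0.695888   -0.16747606]
 [ 0.6438311  -0.14000344]] 0.030003830879887828 0.05388392862532052
-0.024 260 0.05100035364119633
-0.018 198 0.05050096859329145
-0.01 207 0.04871296173840668
0 193 0.046755034455051345
0.01 179 0.04473071053783516
0.018 169 0.043022507438423396
0.024 163 0.04200156396924488
[320.88956438 219.55129864] [320.39165172 262.79938834]
```

View pics/wrist12.png

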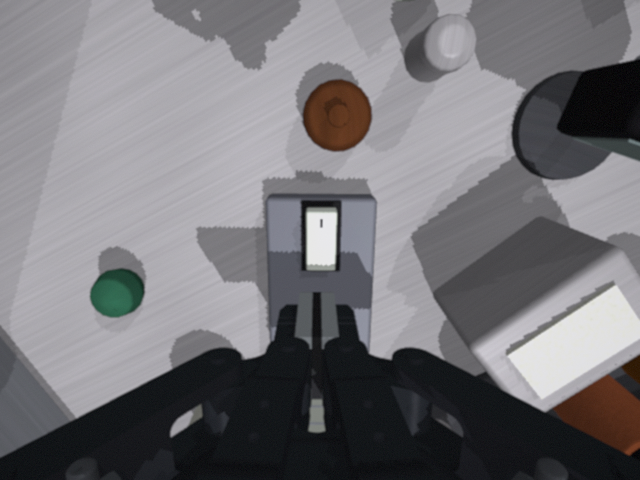

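The rocker is centred at (321,238), with its mark at (321,222) matching my projected on point (321,220). Descending over it.

>>> {"fn": "arm_command", "kwargs": {
  "rows": [
    {"delta_rot": [0, 0, 0], "xyz": [0.004, 0.003, 0.02], "gripper": 0},
    {"delta_rot": [0, 0, 0], "xyz": [0, 0, 0.022], "gripper": 0},
    {"delta_rot": [0, 0, 0], "xyz": [0, 0, 0.022], "gripper": 0},
    {"delta_rot": [0, 0, 0], "xyz": [0, 0, 0.022], "gripper": 0},
    {"delta_rot": [0, 0, 0], "xyz": [0, 0, 0.022], "gripper": 0},
    {"delta_rot": [0, 0, 0], "xyz": [0, 0, 0.022], "gripper": 0},
    {"delta_rot": [0, 0, 0], "xyz": [0, 0, 0.02], "gripper": 0},
    {"delta_rot": [0, 0, 0], "xyz": [0, 0, 0], "gripper": 0},
    {"delta_rot": [0, 0, 0], "xyz": [0, 0, 0], "gripper": 0}
  ]
}}

```text
time: 39.35
tool_pos: [0.6317, -0.1859, 0.0811]
tcp_rot: [-2.681, -1.635, 0.001]
wrist_force: [0.8, 0.6, 1.4]
width: 0.003
```

Run:
```python
from m2 import *
plan(.6316,-.1862,.045,62.7)
```

```text
t 39.35 tcp [ 0.6317 -0.1859  0.0811] yaw 62.8 q6 -1.42 w 0.003 F [0.8 0.6 1.4] tilt 0.06
 shift now [-0.0003  0.0001  0.0361]
 turn toolz rad 0.001 (deg world -0.1 ) ; shift after turn [-0.0003  0.0001  0.0361]
```

>>> {"fn": "arm_command", "kwargs": {
  "rows": [
    {"delta_rot": [0, 0, 0], "xyz": [0, 0, 0.012], "gripper": 0},
    {"delta_rot": [0, 0, 0], "xyz": [0, 0, 0.01], "gripper": 0},
    {"delta_rot": [0, 0, 0], "xyz": [0, 0, 0.004], "gripper": 0},
    {"delta_rot": [0, 0, 0], "xyz": [0, 0, 0.004], "gripper": 0},
    {"delta_rot": [0, 0, 0], "xyz": [0, 0, 0.003], "gripper": 0},
    {"delta_rot": [0, 0, 0], "xyz": [0, 0, 0.003], "gripper": 0},
    {"delta_rot": [0, 0, 0], "xyz": [0, 0, 0.002], "gripper": 0},
    {"delta_rot": [0, 0, 0], "xyz": [0, 0, 0], "gripper": 0}
  ]
}}

```text
time: 40.15
tool_pos: [0.6312, -0.1857, 0.0432]
tcp_rot: [-2.682, -1.633, 0.002]
wrist_force: [-3.1, 2.4, 3.7]
width: 0.004
```

>>> {"fn": "arm_command", "kwargs": {
  "rows": [
    {"delta_rot": [0, 0, 0], "xyz": [0, 0, 0.001], "gripper": 0},
    {"delta_rot": [0, 0, 0], "xyz": [0, 0, 0.001], "gripper": 0},
    {"delta_rot": [0, 0, 0], "xyz": [0, 0, 0], "gripper": 0}
  ]
}}

```text
time: 40.45
tool_pos: [0.6314, -0.1857, 0.0429]
tcp_rot: [-2.682, -1.634, 0.001]
wrist_force: [-7.3, 3.4, 12.6]
width: 0.002
```

Bottomed out at 12 N. Lifting to look.

>>> {"fn": "arm_command", "kwargs": {
  "rows": [
    {"delta_rot": [0, 0, 0], "xyz": [0, 0, -0.01], "gripper": 0},
    {"delta_rot": [0, 0, 0], "xyz": [0, 0, -0.02], "gripper": 0},
    {"delta_rot": [0, 0, 0], "xyz": [0, 0, -0.02], "gripper": 0},
    {"delta_rot": [0, 0, 0], "xyz": [0, 0, -0.025], "gripper": 0},
    {"delta_rot": [0, 0, 0], "xyz": [0, 0, -0.025], "gripper": 0},
    {"delta_rot": [0, 0, 0], "xyz": [0, 0, -0.025], "gripper": 0},
    {"delta_rot": [0, 0, 0], "xyz": [0, 0, -0.025], "gripper": 0},
    {"delta_rot": [0, 0, 0], "xyz": [0, 0, -0.025], "gripper": 0},
    {"delta_rot": [0, 0, 0], "xyz": [0, 0, -0.025], "gripper": 0},
    {"delta_rot": [0, 0, 0], "xyz": [0, 0, 0], "gripper": 0}
  ]
}}

```text
time: 41.45
tool_pos: [0.6352, -0.1873, 0.247]
tcp_rot: [2.676, 1.63, 0.011]
wrist_force: [0.3, 0.1, 1.0]
width: 0.001
```

```bash
cat > rk.py <<'E'
from m2 import *
def rk(tag):
    c=snap('wrist',tag);W=cloud(c);hsv=cv2.cvtColor(np.asarray(c['pixels']),cv2.COLOR_RGB2HSV)
    ax=np.array([.889,-.458]);D=W[...,:2]-np.array([.650,-.1955]);t=D@ax;n=D@np.array([.458,.889])
    for a in (-.021,-.01,0,.01,.021):
        m=(abs(t-a)<.003)&(abs(n)<.009)&(W[...,2]<.08); print(a,m.sum(),np.median(W[m][:,2]))
E
python3 - <<'E'
from rk import *
rk('wrist13'); snap('scene','scene13')
plan(.683,.0865,.23,None)
E
```

```text
-0.021 138 0.04236787225863887
-0.01 136 0.044800742168556354
0 136 0.04667142959545414
0.01 129 0.04847383096129471
0.021 138 0.05100017341685861
t 41.55 tcp [ 0.6328 -0.1865  0.2422] yaw 62.7 q6 -1.42 w -0.003 F [ 0.3  1.  -0.7] tilt 0.17
 shift now [ 0.2656 -0.0807  0.012 ]
```

View pics/scene13.png

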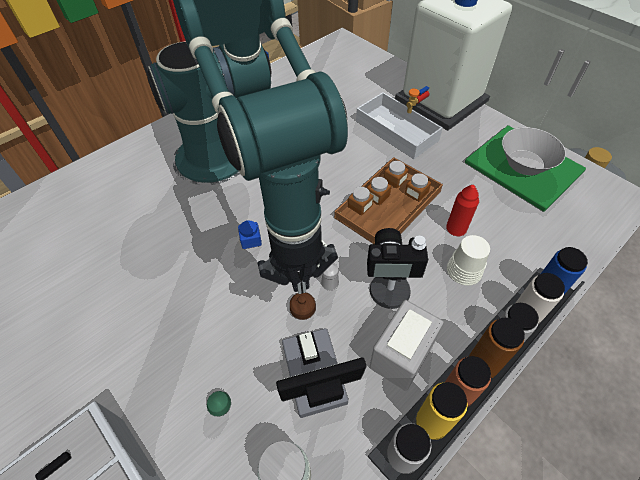

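The rocker is now down at its on end (z 0.042 against 0.051), and the scene view shows the tray unchanged. Moving over the shutter release.

>>> {"fn": "arm_command", "kwargs": {
  "rows": [
    {"delta_rot": [0, 0, 0], "xyz": [0.0379, -0.0115, 0], "gripper": 0},
    {"delta_rot": [0, 0, 0], "xyz": [0.0379, -0.0115, 0], "gripper": 0},
    {"delta_rot": [0, 0, 0], "xyz": [0.0379, -0.0115, 0], "gripper": 0},
    {"delta_rot": [0, 0, 0], "xyz": [0.0379, -0.0115, 0], "gripper": 0},
    {"delta_rot": [0, 0, 0], "xyz": [0.0379, -0.0115, 0], "gripper": 0},
    {"delta_rot": [0, 0, 0], "xyz": [0.0379, -0.0115, 0], "gripper": 0},
    {"delta_rot": [0, 0, 0], "xyz": [0.0379, -0.0115, 0], "gripper": 0},
    {"delta_rot": [0, 0, 0], "xyz": [0, 0, 0], "gripper": 0},
    {"delta_rot": [0, 0, 0], "xyz": [0, 0, 0], "gripper": 0},
    {"delta_rot": [0, 0, 0], "xyz": [0, 0, 0], "gripper": 0}
  ]
}}

```text
time: 42.55
tool_pos: [0.6815, 0.0857, 0.2397]
tcp_rot: [-2.683, -1.633, 0.004]
wrist_force: [0.4, 0.5, 0.3]
width: 0.002
```

Run:
```python
from m2 import *
plan(.683,.0865,.19,62.7)
c=snap('wrist','wrist14');W=cloud(c);hsv=cv2.cvtColor(np.asarray(c['pixels']),cv2.COLOR_RGB2HSV)
print(proj(c,[.683,.0865,.176]))
k=(hsv[...,2]>120)&(hsv[...,1]<40)&(W[...,2]>.17)&(W[...,2]<.185)
v,u=np.nonzero(k)
if len(v)>10:
    q=np.array([onz(c,a,b,.176)[:2] for a,b in zip(u,v)],np.float32); print(len(q),u.mean(),v.mean(),cv2.minEnclosingCircle(q))
c=snap('scene','scene14')
```

```text
t 42.55 tcp [0.6815 0.0857 0.2397] yaw 62.7 q6 -1.0 w 0.002 F [0.4 0.5 0.3] tilt 0.13
 shift now [0.0015 0.0011 0.0497]
 turn toolz rad -0.0006 (deg world 0.0 ) ; shift after turn [0.0015 0.0011 0.0497]
[318.88202183 263.63111435]
1363 323.4013206162876 257.85619955979456 ((0.6814224123954773, 0.09043031185865402), 0.012153584510087967)
```

View pics/wrist14.png

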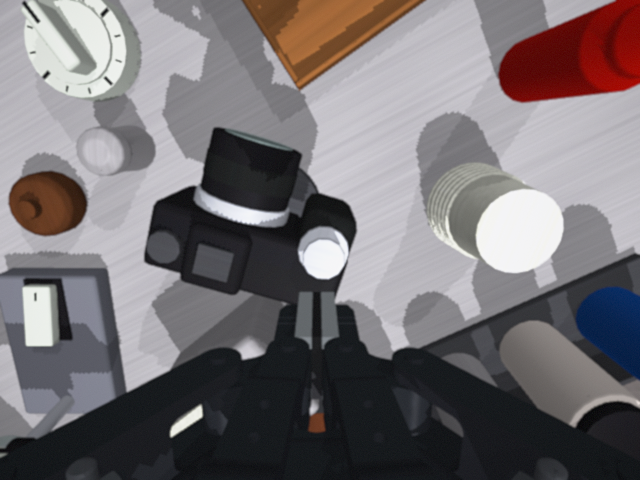

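The release is centred at (323,258), giving (0.681, 0.090). Approaching gently.

>>> {"fn": "arm_command", "kwargs": {
  "rows": [
    {"delta_rot": [0, 0, 0], "xyz": [0.003, -0.001, 0.01], "gripper": 0},
    {"delta_rot": [0, 0, 0], "xyz": [0, 0, 0.015], "gripper": 0},
    {"delta_rot": [0, 0, 0], "xyz": [0, 0, 0.015], "gripper": 0},
    {"delta_rot": [0, 0, 0], "xyz": [0, 0, 0.012], "gripper": 0},
    {"delta_rot": [0, 0, 0], "xyz": [0, 0, 0], "gripper": 0},
    {"delta_rot": [0, 0, 0], "xyz": [0, 0, 0], "gripper": 0},
    {"delta_rot": [0, 0, 0], "xyz": [0, 0, 0], "gripper": 0}
  ]
}}

```text
time: 43.35
tool_pos: [0.6832, 0.0898, 0.19]
tcp_rot: [2.683, 1.634, 0.002]
wrist_force: [0.2, 0.9, -0.1]
width: -0.001
```

Run:
```python
from m2 import *
plan(.682,.089,.172,62.7)
```

```text
t 43.35 tcp [0.6832 0.0898 0.19  ] yaw 62.7 q6 -1.0 w -0.001 F [ 0.2  0.9 -0.1] tilt 0.07
 shift now [-0.0012 -0.0007  0.018 ]
 turn toolz rad -0.0002 (deg world 0.0 ) ; shift after turn [-0.0012 -0.0007  0.018 ]
```

>>> {"fn": "arm_command", "kwargs": {
  "rows": [
    {"delta_rot": [0, 0, 0], "xyz": [-0.001, -0.0005, 0.005], "gripper": 0},
    {"delta_rot": [0, 0, 0], "xyz": [0, 0, 0.005], "gripper": 0},
    {"delta_rot": [0, 0, 0], "xyz": [0, 0, 0.003], "gripper": 0},
    {"delta_rot": [0, 0, 0], "xyz": [0, 0, 0.001], "gripper": 0},
    {"delta_rot": [0, 0, 0], "xyz": [0, 0, 0.001], "gripper": 0},
    {"delta_rot": [0, 0, 0], "xyz": [0, 0, 0], "gripper": 0}
  ]
}}

```text
time: 43.95
tool_pos: [0.6816, 0.0891, 0.1743]
tcp_rot: [-2.683, -1.634, 0.0]
wrist_force: [-1.1, -1.2, 1.5]
width: 0.0
```

>>> {"fn": "arm_command", "kwargs": {
  "rows": [
    {"delta_rot": [0, 0, 0], "xyz": [0, 0, 0.001], "gripper": 0},
    {"delta_rot": [0, 0, 0], "xyz": [0, 0, 0.001], "gripper": 0},
    {"delta_rot": [0, 0, 0], "xyz": [0, 0, 0.0005], "gripper": 0},
    {"delta_rot": [0, 0, 0], "xyz": [0, 0, 0], "gripper": 0}
  ]
}}

```text
time: 44.35
tool_pos: [0.6818, 0.0891, 0.1721]
tcp_rot: [2.683, 1.634, 0.0]
wrist_force: [-2.0, -0.6, 3.4]
width: -0.003
```

>>> {"fn": "arm_command", "kwargs": {
  "rows": [
    {"delta_rot": [0, 0, 0], "xyz": [0, 0, 0.0004], "gripper": 0},
    {"delta_rot": [0, 0, 0], "xyz": [0, 0, 0], "gripper": 0}
  ]
}}

```text
time: 44.55
tool_pos: [0.6818, 0.0891, 0.1721]
tcp_rot: [2.683, 1.634, 0.001]
wrist_force: [-1.9, -0.5, 4.2]
width: -0.002
```

The halfway stop is firm: the force rises with no travel. Holding about 1.1 s.

>>> {"fn": "arm_command", "kwargs": {
  "rows": [
    {"delta_rot": [0, 0, 0], "xyz": [0, 0, 0], "gripper": 0},
    {"delta_rot": [0, 0, 0], "xyz": [0, 0, 0], "gripper": 0},
    {"delta_rot": [0, 0, 0], "xyz": [0, 0, 0], "gripper": 0},
    {"delta_rot": [0, 0, 0], "xyz": [0, 0, 0], "gripper": 0},
    {"delta_rot": [0, 0, 0], "xyz": [0, 0, 0], "gripper": 0},
    {"delta_rot": [0, 0, 0], "xyz": [0, 0, 0], "gripper": 0},
    {"delta_rot": [0, 0, 0], "xyz": [0, 0, 0], "gripper": 0},
    {"delta_rot": [0, 0, 0], "xyz": [0, 0, 0], "gripper": 0},
    {"delta_rot": [0, 0, 0], "xyz": [0, 0, 0], "gripper": 0},
    {"delta_rot": [0, 0, 0], "xyz": [0, 0, 0], "gripper": 0}
  ]
}}

```text
time: 45.55
tool_pos: [0.6819, 0.0891, 0.1721]
tcp_rot: [2.683, 1.634, 0.001]
wrist_force: [-2.0, -0.4, 4.8]
width: 0.002
```

>>> {"fn": "arm_command", "kwargs": {
  "rows": [
    {"delta_rot": [0, 0, 0], "xyz": [0, 0, 0.002], "gripper": 0},
    {"delta_rot": [0, 0, 0], "xyz": [0, 0, 0.0015], "gripper": 0},
    {"delta_rot": [0, 0, 0], "xyz": [0, 0, 0.0015], "gripper": 0},
    {"delta_rot": [0, 0, 0], "xyz": [0, 0, 0], "gripper": 0},
    {"delta_rot": [0, 0, 0], "xyz": [0, 0, 0], "gripper": 0}
  ]
}}

```text
time: 46.05
tool_pos: [0.6819, 0.0891, 0.1686]
tcp_rot: [2.683, 1.634, 0.001]
wrist_force: [-4.5, -0.8, 11.0]
width: -0.004
```

Nearly there (0.1686, with 0.168 fully down). A bit more.

>>> {"fn": "arm_command", "kwargs": {
  "rows": [
    {"delta_rot": [0, 0, 0], "xyz": [0, 0, 0.001], "gripper": 0},
    {"delta_rot": [0, 0, 0], "xyz": [0, 0, 0.0007], "gripper": 0},
    {"delta_rot": [0, 0, 0], "xyz": [0, 0, 0.0005], "gripper": 0},
    {"delta_rot": [0, 0, 0], "xyz": [0, 0, 0], "gripper": 0}
  ]
}}

```text
time: 46.45
tool_pos: [0.682, 0.0891, 0.1678]
tcp_rot: [2.683, 1.634, 0.002]
wrist_force: [-7.9, -0.0, 16.5]
width: 0.005
```

Fully down: 16.5 N at 0.1678. Releasing and going back to the lamp.

>>> {"fn": "arm_command", "kwargs": {
  "rows": [
    {"delta_rot": [0, 0, 0], "xyz": [0, 0, -0.01], "gripper": 0},
    {"delta_rot": [0, 0, 0], "xyz": [0, 0, -0.02], "gripper": 0},
    {"delta_rot": [0, 0, 0], "xyz": [0, 0, -0.02], "gripper": 0},
    {"delta_rot": [0, 0, 0], "xyz": [0, 0, -0.02], "gripper": 0},
    {"delta_rot": [0, 0, 0], "xyz": [0, 0, 0], "gripper": 0},
    {"delta_rot": [0, 0, 0], "xyz": [0, 0, 0], "gripper": 0}
  ]
}}

```text
time: 47.05
tool_pos: [0.6819, 0.0891, 0.2338]
tcp_rot: [2.683, 1.634, 0.001]
wrist_force: [-0.6, -0.1, -0.3]
width: -0.001
```

Run:
```python
from m2 import *
plan(.668,-.205,.2,62.7)
c=snap('scene','scene15'); snap('wrist','wrist15')
```

```text
t 47.05 tcp [0.6819 0.0891 0.2338] yaw 62.7 q6 -1.0 w -0.001 F [-0.6 -0.1 -0.3] tilt 0.03
 shift now [-0.2677  0.1226  0.0337]
 turn toolz rad -0.0003 (deg world 0.0 ) ; shift after turn [-0.2677  0.1225  0.0337]
```

View pics/scene15.png

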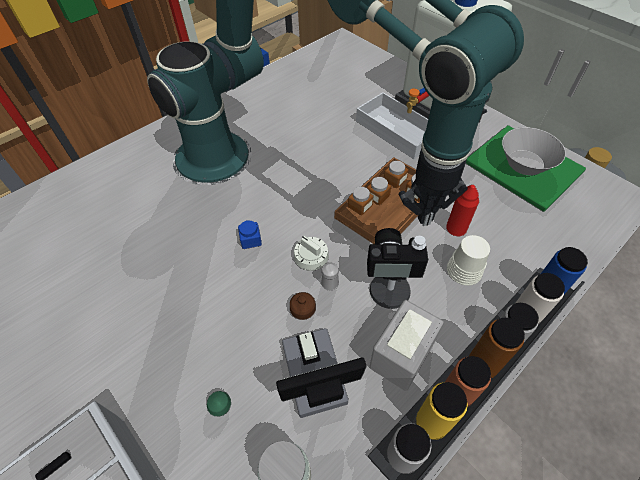

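>>> {"fn": "arm_command", "kwargs": {
  "rows": [
    {"delta_rot": [0, 0, 0], "xyz": [-0.0382, 0.0175, 0], "gripper": 0},
    {"delta_rot": [0, 0, 0], "xyz": [-0.0382, 0.0175, 0], "gripper": 0},
    {"delta_rot": [0, 0, 0], "xyz": [-0.0382, 0.0175, 0], "gripper": 0},
    {"delta_rot": [0, 0, 0], "xyz": [-0.0382, 0.0175, 0], "gripper": 0},
    {"delta_rot": [0, 0, 0], "xyz": [-0.0382, 0.0175, 0], "gripper": 0},
    {"delta_rot": [0, 0, 0], "xyz": [-0.0382, 0.0175, 0], "gripper": 0},
    {"delta_rot": [0, 0, 0], "xyz": [-0.0382, 0.0175, 0], "gripper": 0},
    {"delta_rot": [0, 0, 0], "xyz": [0, 0, 0.02], "gripper": 0},
    {"delta_rot": [0, 0, 0], "xyz": [0, 0, 0.022], "gripper": 0},
    {"delta_rot": [0, 0, 0], "xyz": [0, 0, 0.02], "gripper": 0},
    {"delta_rot": [0, 0, 0], "xyz": [0, 0, 0], "gripper": 0},
    {"delta_rot": [0, 0, 0], "xyz": [0, 0, 0], "gripper": 0}
  ]
}}

```text
time: 48.35
tool_pos: [0.6669, -0.2044, 0.1704]
tcp_rot: [-2.681, -1.633, 0.003]
wrist_force: [0.4, -0.2, 0.4]
width: -0.002
```

Run:
```python
from rk import *
plan(.6685,-.205,.06,62.7)
rk('wrist16')
```

```text
t 48.35 tcp [ 0.6669 -0.2044  0.1704] yaw 62.7 q6 -1.43 w -0.002 F [ 0.4 -0.2  0.4] tilt 0.19
 shift now [0.0002 0.0021 0.1104]
 turn toolz rad -0.0003 (deg world 0.0 ) ; shift after turn [0.0002 0.0021 0.1104]
-0.021 233 0.04257527803532726
-0.01 233 0.044666866678985104
0 234 0.04660029921086535
0.01 230 0.04867985128222141
0.021 221 0.0509022613557103
```

View pics/wrist16.png

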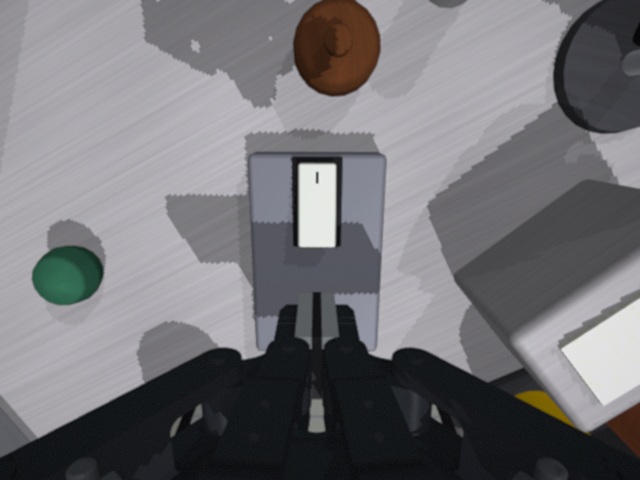

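The tool is over the rocker's off end, and the rocker is still on. Descending.

>>> {"fn": "arm_command", "kwargs": {
  "rows": [
    {"delta_rot": [0, 0, 0], "xyz": [0, 0.001, 0.02], "gripper": 0},
    {"delta_rot": [0, 0, 0], "xyz": [0, 0, 0.022], "gripper": 0},
    {"delta_rot": [0, 0, 0], "xyz": [0, 0, 0.022], "gripper": 0},
    {"delta_rot": [0, 0, 0], "xyz": [0, 0, 0.022], "gripper": 0},
    {"delta_rot": [0, 0, 0], "xyz": [0, 0, 0.016], "gripper": 0},
    {"delta_rot": [0, 0, 0], "xyz": [0, 0, 0], "gripper": 0},
    {"delta_rot": [0, 0, 0], "xyz": [0, 0, 0], "gripper": 0}
  ]
}}

```text
time: 49.1
tool_pos: [0.6693, -0.2053, 0.071]
tcp_rot: [2.682, 1.634, 0.001]
wrist_force: [0.8, -0.0, -0.2]
width: -0.003
```

Run:
```python
from m2 import *
plan(.6685,-.205,.0425,62.7)
```

```text
t 49.1 tcp [ 0.6693 -0.2053  0.071 ] yaw 62.7 q6 -1.43 w -0.003 F [ 0.8 -0.  -0.2] tilt 0.05
 shift now [-0.0001 -0.0009  0.0285]
 turn toolz rad -0.0001 (deg world 0.0 ) ; shift after turn [-0.0001 -0.0009  0.0285]
```

>>> {"fn": "arm_command", "kwargs": {
  "rows": [
    {"delta_rot": [0, 0, 0], "xyz": [0, 0, 0.01], "gripper": 0},
    {"delta_rot": [0, 0, 0], "xyz": [0, 0, 0.006], "gripper": 0},
    {"delta_rot": [0, 0, 0], "xyz": [0, 0, 0.004], "gripper": 0},
    {"delta_rot": [0, 0, 0], "xyz": [0, 0, 0.004], "gripper": 0},
    {"delta_rot": [0, 0, 0], "xyz": [0, 0, 0.003], "gripper": 0},
    {"delta_rot": [0, 0, 0], "xyz": [0, 0, 0.0015], "gripper": 0},
    {"delta_rot": [0, 0, 0], "xyz": [0, 0, 0.001], "gripper": 0},
    {"delta_rot": [0, 0, 0], "xyz": [0, 0, 0], "gripper": 0}
  ]
}}

```text
time: 49.9
tool_pos: [0.6708, -0.2062, 0.0429]
tcp_rot: [2.68, 1.632, 0.004]
wrist_force: [2.0, -2.8, 6.8]
width: 0.0
```

>>> {"fn": "arm_command", "kwargs": {
  "rows": [
    {"delta_rot": [0, 0, 0], "xyz": [0, 0, 0.001], "gripper": 0},
    {"delta_rot": [0, 0, 0], "xyz": [0, 0, 0.0005], "gripper": 0},
    {"delta_rot": [0, 0, 0], "xyz": [0, 0, 0], "gripper": 0}
  ]
}}

```text
time: 50.2
tool_pos: [0.6709, -0.2062, 0.0427]
tcp_rot: [2.68, 1.632, 0.004]
wrist_force: [0.1, -1.4, 13.6]
width: 0.001
```

>>> {"fn": "arm_command", "kwargs": {
  "rows": [
    {"delta_rot": [0, 0, 0], "xyz": [0, 0, -0.01], "gripper": 0},
    {"delta_rot": [0, 0, 0], "xyz": [0, 0, -0.02], "gripper": 0},
    {"delta_rot": [0, 0, 0], "xyz": [0, 0, -0.02], "gripper": 0},
    {"delta_rot": [0, 0, 0], "xyz": [0, 0, -0.025], "gripper": 0},
    {"delta_rot": [0, 0, 0], "xyz": [0, 0, -0.025], "gripper": 0},
    {"delta_rot": [0, 0, 0], "xyz": [0, 0, -0.025], "gripper": 0},
    {"delta_rot": [0, 0, 0], "xyz": [0, 0, -0.025], "gripper": 0},
    {"delta_rot": [0, 0, 0], "xyz": [0, 0, -0.02], "gripper": 0},
    {"delta_rot": [0, 0, 0], "xyz": [0, 0, 0], "gripper": 0},
    {"delta_rot": [0, 0, 0], "xyz": [0, 0, 0], "gripper": 0}
  ]
}}

```text
time: 51.2
tool_pos: [0.668, -0.2048, 0.2083]
tcp_rot: [-2.682, -1.633, 0.001]
wrist_force: [-0.5, -0.8, -1.2]
width: 0.0
```

Run:
```python
from rk import *
rk('wrist17')
plan(.4708,-.028,.2,96.2)
c=snap('scene','scene17');W=cloud(c)
k=(abs(W[...,0]-.47)<.06)&(abs(W[...,1]+.028)<.04)&(W[...,2]>.052)&(W[...,2]<.08)
P=W[k]; P=P[np.hypot(P[:,0]-.471,P[:,1]+.028)<.035]; print(cv2.minAreaRect(P[:,:2].astype(np.float32)))
```

```text
-0.021 190 0.05085228027570993
-0.01 192 0.04850308908014855
0 168 0.04658556478692783
0.01 156 0.04450472616517233
0.021 152 0.04214311089571979
t 51.25 tcp [ 0.6675 -0.2047  0.2071] yaw 62.7 q6 -1.43 w 0.002 F [-0.9 -0.4  0.3] tilt 0.2
 shift now [ 0.0667 -0.2558  0.008 ]
 turn toolz rad -0.585 (deg world 33.5 ) ; shift after turn [ 0.1969 -0.1764  0.0077]
((0.0, 0.0), (0.0, 0.0), 0.0)
```

The lamp is off again. Next the timer: move above it with the jaws half open.

>>> {"fn": "arm_command", "kwargs": {
  "rows": [
    {"delta_rot": [0, 0, 0], "xyz": [0.0111, -0.0426, 0], "gripper": 0.036},
    {"delta_rot": [0, 0, 0], "xyz": [0.0111, -0.0426, 0], "gripper": 0.036},
    {"delta_rot": [0, 0, 0], "xyz": [0.0111, -0.0426, 0], "gripper": 0.036},
    {"delta_rot": [0, 0, 0], "xyz": [0.0111, -0.0426, 0], "gripper": 0.036},
    {"delta_rot": [0, 0, 0], "xyz": [0.0111, -0.0426, 0], "gripper": 0.036},
    {"delta_rot": [0, 0, 0], "xyz": [0.0111, -0.0426, 0], "gripper": 0.036},
    {"delta_rot": [0, 0, -0.146], "xyz": [0, 0, 0], "gripper": 0.036},
    {"delta_rot": [0, 0, -0.146], "xyz": [0, 0, 0], "gripper": 0.036},
    {"delta_rot": [0, 0, -0.146], "xyz": [0, 0, 0], "gripper": 0.036},
    {"delta_rot": [0, 0, -0.146], "xyz": [0, 0, 0], "gripper": 0.036},
    {"delta_rot": [0, 0, 0], "xyz": [0, 0, 0], "gripper": 0.036},
    {"delta_rot": [0, 0, 0], "xyz": [0, 0, 0], "gripper": 0.036}
  ]
}}

```text
time: 52.5
tool_pos: [0.4713, -0.0286, 0.2079]
tcp_rot: [-2.102, -2.332, 0.002]
wrist_force: [0.5, 0.4, 0.4]
width: 0.422
```

```bash
cat > tm.py <<'E'
from m2 import *
def tm(tag):
    c=snap('wrist',tag);W=cloud(c);im=np.asarray(c['pixels']);hsv=cv2.cvtColor(im,cv2.COLOR_RGB2HSV)
    near=np.hypot(W[...,0]-.4705,W[...,1]+.028)<.06
    k=near&(W[...,2]>.052)&(W[...,2]<.07)&(hsv[...,2]>60)
    P=W[k];r=cv2.minAreaRect(P[:,:2].astype(np.float32));print('bar',k.sum(),r)
    k=near&(W[...,2]>.024)&(W[...,2]<.0335)
    v,u=np.nonzero(k); 
    cen=cv2.minEnclosingCircle(W[k][:,:2].astype(np.float32));print('drum',cen)
    bl=((W[...,2]>.02)&near&(hsv[...,2]<70)).astype(np.uint8)
    n,l,s,ce=cv2.connectedComponentsWithStats(bl)
    for i in range(1,n):
        if s[i,4]<15: continue
        p=W[l==i].mean(0); d=p[:2]-np.array(cen[0]); print('black',np.round(ce[i]),s[i,4],np.round(p,4),'r',round(float(np.hypot(*d)),4),'ang from -x',round(float(np.degrees(np.arctan2(d[1],d[0]))),1))
    return c
E
python3 - <<'E'
from tm import *
plan(.4708,-.028,.1,96.2)
tm('wrist18')
E
```

```text
t 52.5 tcp [ 0.4713 -0.0286  0.2079] yaw 95.9 q6 -1.79 w 0.422 F [0.5 0.4 0.4] tilt 0.14
 shift now [ 0.0006 -0.0002  0.1079]
 turn toolz rad -0.0044 (deg world 0.3 ) ; shift after turn [ 0.0006 -0.0002  0.1079]
bar 1217 ((0.4693717658519745, -0.02611415460705757), (0.05198314040899277, 0.013752661645412445), 5.815947532653809)
drum ((0.46787410974502563, -0.027067061513662338), 0.042571138590574265)
black [313. 163.] 44 [ 0.4277 -0.0356  0.0239] r 0.0411 ang from -x -168.0
black [314. 172.] 16 [ 0.4345 -0.0342  0.0309] r 0.0342 ang from -x -168.0
black [318. 200.] 40 [ 0.4513 -0.0285  0.0635] r 0.0167 ang from -x -175.1
black [317. 420.] 58833 [ 0.4616 -0.029   0.2766] r 0.0066 ang from -x -163.3
```

View pics/wrist18.png

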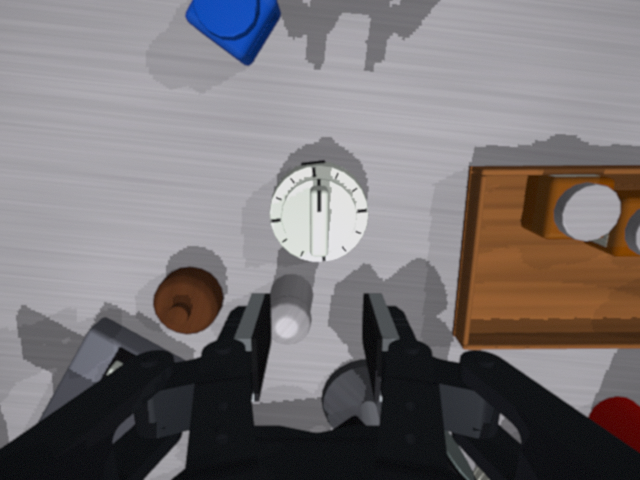

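In the wrist view the timer's long ticks sit at (314,172), (362,211), (323,258) and (276,220). They are rotated about 6° from the bar, so the knob may not start exactly at 0. Measuring properly.

```bash
cat > tick.py <<'E'
from m2 import *
def ticks(tag,zt=.030):
    c=snap('wrist',tag);im=np.asarray(c['pixels']);g=cv2.cvtColor(im,cv2.COLOR_RGB2GRAY);W=cloud(c)
    # drum top plane height
    near=np.hypot(W[...,0]-.4705,W[...,1]+.028)<.06
    ring=near&(W[...,2]>.026)&(W[...,2]<.034)
    print('drum top z',np.median(W[ring][:,2]))
    v,u=np.nonzero(near); q=np.array([onz(c,a,b,zt)[:2] for a,b in zip(u,v)])
    gv=g[v,u]
    zz=W[v,u,2]
    top=(zz>.026)&(zz<.034)
    (cx,cy),R=cv2.minEnclosingCircle(q[top].astype(np.float32)); print('drum c',cx,cy,R)
    best=None
    ctr=np.array([cx,cy])
    d=q-ctr; r=np.hypot(*d.T); a=np.degrees(np.arctan2(d[:,1],d[:,0]))
    m=top&(r>.033)&(r<.041)&(gv<110)
    ph=np.angle(np.exp(1j*np.radians(a[m]*12)).sum())/12
    print('n',m.sum(),'tick phase mod30',round(np.degrees(ph),2),'coh',abs(np.exp(1j*np.radians(a[m]*12)).mean()))
    # long ticks: darker inner
    m2=top&(r>.0315)&(r<.0355)&(gv<110)
    h,_=np.histogram(a[m2],bins=36,range=(-180,180)); print('hist inner',[(int(-175+10*i),int(x)) for i,x in enumerate(h) if x])
    # bar top: z .062
    b=near&(W[...,2]>.055)&(W[...,2]<.068)
    vv,uu=np.nonzero(b); p=np.array([onz(c,x,y,.062)[:2] for x,y in zip(uu,vv)])
    rect=cv2.minAreaRect(p.astype(np.float32)); 
    cc=p.mean(0);_,_,Vt=np.linalg.svd(p-cc); print('bar',rect,'pca',np.degrees(np.arctan2(Vt[0,1],Vt[0,0])))
    e=near&(zz_:=W[...,2]>.055)&(W[...,2]<.068)&(g<90)
    vv,uu=np.nonzero(e)
    if len(vv): p=np.array([onz(c,x,y,.062)[:2] for x,y in zip(uu,vv)]).mean(0); dd=p-np.array(rect[0]); print('pointer ang',np.degrees(np.arctan2(dd[1],dd[0])))
    x0,y0=[int(t) for t in proj(c,[.4705,-.028,.03])]
    cr=cv2.cvtColor(im,cv2.COLOR_RGB2BGR)[max(0,y0-80):y0+80,max(0,x0-80):x0+80]
    cv2.imwrite(f'pics/{tag}z.png',cv2.resize(cr,None,fx=4,fy=4,interpolation=cv2.INTER_CUBIC)[:600])
E
python3 - <<'E'
from tick import *
ticks('wrist19')
E
```

```text
drum top z 0.030426832299856276
drum c 0.4690573513507843 -0.026288937777280807 0.041287701576948166
n 65 tick phase mod30 12.42 coh 0.9748086994640776
hist inner [(-165, 15), (-75, 6), (105, 9)]
bar ((0.4683547914028168, -0.026248838752508163), (0.05185092240571976, 0.013786287978291512), 5.8212361335754395) pca 5.9714649657572
pointer ang -172.55223004696944
```

View pics/wrist19z.png

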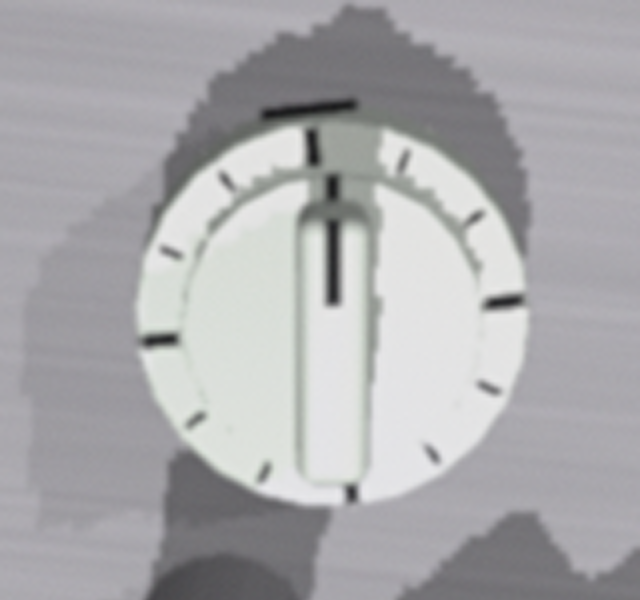

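The timer's zero is at −167.6° and the bar at 5.9°, so the knob starts at about +6.5°. That leaves 83.5° (1.457 rad) clockwise to 15 minutes. Descending over the bar.

>>> {"fn": "arm_command", "kwargs": {
  "rows": [
    {"delta_rot": [0, 0, 0], "xyz": [0.001, -0.001, 0.02], "gripper": 0.036},
    {"delta_rot": [0, 0, 0], "xyz": [0, 0, 0.022], "gripper": 0.036},
    {"delta_rot": [0, 0, 0], "xyz": [0, 0, 0.022], "gripper": 0.036},
    {"delta_rot": [0, 0, 0], "xyz": [0, 0, 0.022], "gripper": 0.036},
    {"delta_rot": [0, 0, 0], "xyz": [0, 0, 0.022], "gripper": 0.036},
    {"delta_rot": [0, 0, 0], "xyz": [0, 0, 0.02], "gripper": 0.036},
    {"delta_rot": [0, 0, 0], "xyz": [0, 0, 0], "gripper": 0.036},
    {"delta_rot": [0, 0, 0], "xyz": [0, 0, 0], "gripper": 0.036},
    {"delta_rot": [0, 0, 0], "xyz": [0, 0, 0], "gripper": 0.036}
  ]
}}

```text
time: 53.5
tool_pos: [0.4722, -0.028, 0.0824]
tcp_rot: [2.099, 2.335, 0.002]
wrist_force: [0.2, 0.1, 0.1]
width: 0.42
```

Run:
```python
from tick import *
plan(.470,-.0272,.04,95.9)
ticks('wrist20')
```

```text
t 53.5 tcp [ 0.4722 -0.028   0.0824] yaw 96.1 q6 -1.79 w 0.42 F [0.2 0.1 0.1] tilt 0.12
 shift now [ 0.001  -0.0022  0.0424]
 turn toolz rad 0.0036 (deg world -0.2 ) ; shift after turn [ 0.001  -0.0022  0.0424]
drum top z 0.030429072383776245
drum c 0.4689905345439911 -0.026217319071292877 0.041425734758377075
n 338 tick phase mod30 12.59 coh 0.8501798717459906
hist inner [(-165, 47), (-135, 14), (-105, 6), (-75, 24), (-15, 2), (45, 3), (75, 5), (95, 5), (105, 25), (135, 7), (165, 8)]
bar ((0.46815237402915955, -0.026439793407917023), (0.05289661884307861, 0.013812589459121227), 5.937779903411865) pca 6.3310881003881105
pointer ang -173.96921131051604
```

View pics/wrist20.png

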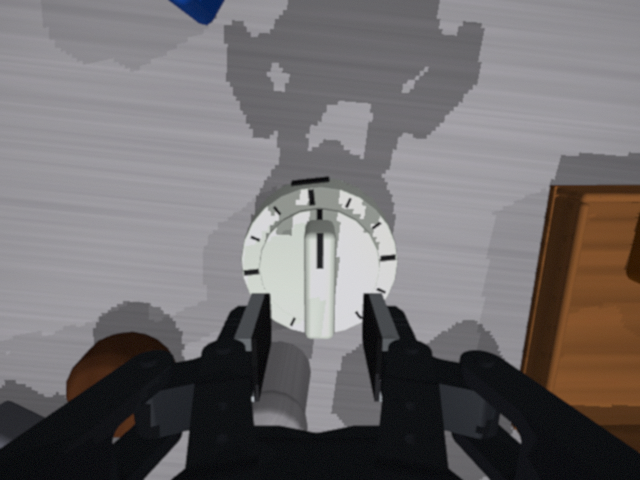

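The bar is centred between the fingers (320 against 317 px). Lowering around it and closing.

>>> {"fn": "arm_command", "kwargs": {
  "rows": [
    {"delta_rot": [0, 0, 0], "xyz": [0.001, -0.002, 0.012], "gripper": 0.036},
    {"delta_rot": [0, 0, 0], "xyz": [0, 0, 0.012], "gripper": 0.036},
    {"delta_rot": [0, 0, 0], "xyz": [0, 0, 0.01], "gripper": 0.036},
    {"delta_rot": [0, 0, 0], "xyz": [0, 0, 0.004], "gripper": 0.036},
    {"delta_rot": [0, 0, 0], "xyz": [0, 0, 0], "gripper": 0.036},
    {"delta_rot": [0, 0, 0], "xyz": [0, 0, 0], "gripper": 0.036},
    {"delta_rot": [0, 0, 0], "xyz": [0, 0, 0], "gripper": 0.036}
  ]
}}

```text
time: 54.25
tool_pos: [0.4695, -0.0271, 0.0435]
tcp_rot: [2.099, 2.337, 0.001]
wrist_force: [0.5, 0.3, -0.6]
width: 0.421
```

Run:
```python
from tick import *
plan(.470,-.0272,.04,95.9)
```

```text
t 54.25 tcp [ 0.4695 -0.0271  0.0435] yaw 96.1 q6 -1.79 w 0.421 F [ 0.5  0.3 -0.6] tilt 0.04
 shift now [-0.0001  0.0005  0.0035]
 turn toolz rad 0.0042 (deg world -0.2 ) ; shift after turn [-0.0001  0.0005  0.0035]
```

>>> {"fn": "arm_command", "kwargs": {
  "rows": [
    {"delta_rot": [0, 0, 0], "xyz": [0, 0, 0.0025], "gripper": 0.036},
    {"delta_rot": [0, 0, 0], "xyz": [0, 0, 0], "gripper": 0.02},
    {"delta_rot": [0, 0, 0], "xyz": [0, 0, 0], "gripper": 0.015},
    {"delta_rot": [0, 0, 0], "xyz": [0, 0, 0], "gripper": 0.01},
    {"delta_rot": [0, 0, 0], "xyz": [0, 0, 0], "gripper": 0.005},
    {"delta_rot": [0, 0, 0], "xyz": [0, 0, 0], "gripper": 0.005},
    {"delta_rot": [0, 0, 0], "xyz": [0, 0, 0], "gripper": 0.005}
  ],
  "force": 40
}}

```text
time: 54.95
tool_pos: [0.4692, -0.027, 0.0409]
tcp_rot: [2.099, 2.337, 0.0]
wrist_force: [-0.7, 0.5, 3.5]
width: 0.154
```

Run:
```python
from tick import *
plan(.470,-.0272,.04,95.9)
ticks('wrist21')
```

```text
t 54.95 tcp [ 0.4692 -0.027   0.0409] yaw 96.1 q6 -1.79 w 0.154 F [-0.7  0.5  3.5] tilt 0.01
 shift now [-0.0003  0.0008  0.0009]
 turn toolz rad 0.0042 (deg world -0.2 ) ; shift after turn [-0.0002  0.0008  0.0009]
drum top z 0.030443638029540004
drum c 0.4676215946674347 -0.026556851342320442 0.042435381561517715
n 550 tick phase mod30 12.91 coh 0.5934565256895693
hist inner [(-165, 74), (-135, 37), (-105, 15), (-75, 37), (65, 3), (95, 43), (105, 8), (125, 15), (135, 3), (155, 4), (165, 34)]
bar ((0.4672185182571411, -0.028671277686953545), (0.03816118836402893, 0.05153912305831909), 69.22380828857422) pca 6.150976752966297
pointer ang 173.39687345626257
```

View pics/wrist21.png

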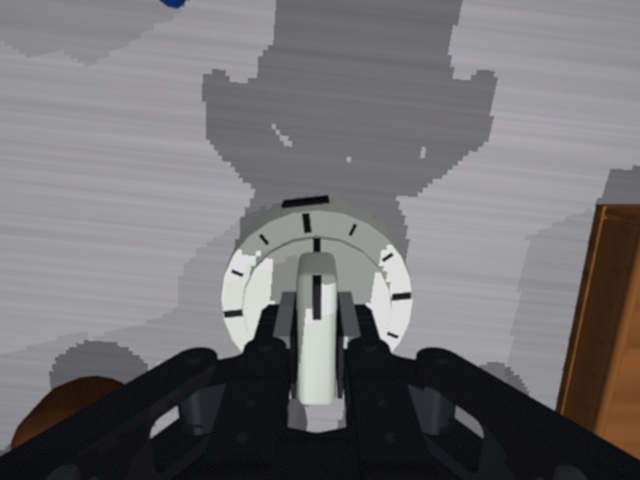

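The bar is gripped at 13 mm. Pressing down to about 9 N.

>>> {"fn": "arm_command", "kwargs": {
  "rows": [
    {"delta_rot": [0, 0, 0], "xyz": [0, 0, 0.001], "gripper": 0.005},
    {"delta_rot": [0, 0, 0], "xyz": [0, 0, 0.001], "gripper": 0.005},
    {"delta_rot": [0, 0, 0], "xyz": [0, 0, 0], "gripper": 0.005},
    {"delta_rot": [0, 0, 0], "xyz": [0, 0, 0], "gripper": 0.005}
  ]
}}

```text
time: 55.4
tool_pos: [0.4693, -0.0271, 0.0408]
tcp_rot: [-2.099, -2.337, 0.0]
wrist_force: [-7.5, 0.1, 19.1]
width: 0.155
```

>>> {"fn": "arm_command", "kwargs": {
  "rows": [
    {"delta_rot": [0, 0, 0], "xyz": [0, 0, -0.0009], "gripper": 0.005},
    {"delta_rot": [0, 0, 0], "xyz": [0, 0, 0], "gripper": 0.005},
    {"delta_rot": [0, 0, 0], "xyz": [0, 0, 0], "gripper": 0.005}
  ]
}}

```text
time: 55.7
tool_pos: [0.4692, -0.0271, 0.0408]
tcp_rot: [-2.099, -2.337, 0.0]
wrist_force: [-4.1, -0.4, 12.1]
width: 0.156
```

>>> {"fn": "arm_command", "kwargs": {
  "rows": [
    {"delta_rot": [0, 0, 0.08], "xyz": [0, 0, 0], "gripper": 0.005},
    {"delta_rot": [0, 0, 0.08], "xyz": [0, 0, 0], "gripper": 0.005},
    {"delta_rot": [0, 0, 0.08], "xyz": [0, 0, 0], "gripper": 0.005},
    {"delta_rot": [0, 0, 0.08], "xyz": [0, 0, 0], "gripper": 0.005}
  ]
}}

```text
time: 56.1
tool_pos: [0.4692, -0.0267, 0.0408]
tcp_rot: [-2.448, -1.969, -0.001]
wrist_force: [-4.8, 2.5, 12.1]
width: 0.156
```

>>> {"fn": "arm_command", "kwargs": {
  "rows": [
    {"delta_rot": [0, 0, 0.08], "xyz": [0, 0, 0], "gripper": 0.005},
    {"delta_rot": [0, 0, 0.08], "xyz": [0, 0, 0], "gripper": 0.005},
    {"delta_rot": [0, 0, 0.08], "xyz": [0, 0, 0], "gripper": 0.005},
    {"delta_rot": [0, 0, 0.08], "xyz": [0, 0, 0], "gripper": 0.005},
    {"delta_rot": [0, 0, 0.08], "xyz": [0, 0, 0], "gripper": 0.005}
  ]
}}

```text
time: 56.6
tool_pos: [0.4694, -0.0262, 0.0408]
tcp_rot: [-2.79, -1.442, -0.002]
wrist_force: [-3.8, 4.6, 11.7]
width: 0.154
```

Run:
```python
from tick import *
plan(.470,-.0272,.04,12.4)
c=snap('wrist','wrist22')
```

```text
t 56.6 tcp [ 0.4694 -0.0262  0.0408] yaw 54.7 q6 -1.07 w 0.154 F [-3.8  4.6 11.7] tilt 0.09
 shift now [-0.0005  0.0011  0.0008]
 turn toolz rad 0.738 (deg world -42.3 ) ; shift after turn [0.0004 0.0011 0.0008]
```

View pics/wrist22.png

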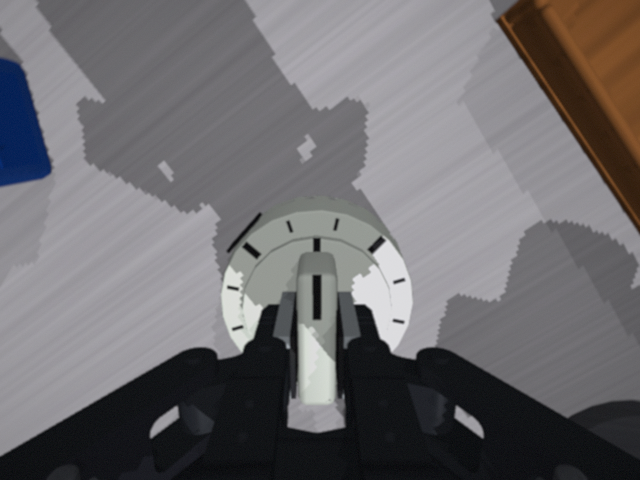

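The knob turns and the drum stays put: the pointer is midway between the 0 tick (251,250) and the 15 tick (376,243). Continuing.

>>> {"fn": "arm_command", "kwargs": {
  "rows": [
    {"delta_rot": [0, 0, 0.082], "xyz": [0, 0, 0], "gripper": 0.005},
    {"delta_rot": [0, 0, 0.082], "xyz": [0, 0, 0], "gripper": 0.005},
    {"delta_rot": [0, 0, 0.082], "xyz": [0, 0, 0], "gripper": 0.005},
    {"delta_rot": [0, 0, 0.082], "xyz": [0, 0, 0], "gripper": 0.005},
    {"delta_rot": [0, 0, 0.082], "xyz": [0, 0, 0], "gripper": 0.005}
  ]
}}

```text
time: 57.15
tool_pos: [0.4702, -0.0265, 0.0408]
tcp_rot: [-3.026, -0.845, -0.004]
wrist_force: [-0.3, 3.3, 8.5]
width: 0.151
```

>>> {"fn": "arm_command", "kwargs": {
  "rows": [
    {"delta_rot": [0, 0, 0.082], "xyz": [0, 0, 0], "gripper": 0.005},
    {"delta_rot": [0, 0, 0.082], "xyz": [0, 0, 0], "gripper": 0.005},
    {"delta_rot": [0, 0, 0.082], "xyz": [0, 0, 0], "gripper": 0.005},
    {"delta_rot": [0, 0, 0.082], "xyz": [0, 0, 0], "gripper": 0.005},
    {"delta_rot": [0, 0, 0], "xyz": [0, 0, 0], "gripper": 0.005},
    {"delta_rot": [0, 0, 0], "xyz": [0, 0, 0], "gripper": 0.005}
  ]
}}

```text
time: 57.75
tool_pos: [0.4706, -0.0268, 0.0408]
tcp_rot: [-3.123, -0.344, -0.005]
wrist_force: [-1.0, 2.0, 6.5]
width: 0.157
```

Run:
```python
from tick import *
plan(.470,-.0272,.04,12.4)
ticks('wrist23')
```

```text
t 57.75 tcp [ 0.4706 -0.0268  0.0408] yaw 12.6 q6 -0.33 w 0.157 F [-1.   2.   6.5] tilt 0.18
 shift now [-0.0007  0.0002  0.0008]
 turn toolz rad 0.003 (deg world -0.2 ) ; shift after turn [-0.0007  0.0002  0.0008]
drum top z 0.030503809705863284
drum c 0.46980398893356323 -0.027183305472135544 0.041684042662382126
n 462 tick phase mod30 10.63 coh 0.9167665482895303
hist inner [(-175, 4), (-165, 61), (-135, 8), (5, 27), (15, 7), (35, 10), (65, 12), (95, 31), (105, 25), (125, 1), (135, 23), (165, 23)]
bar ((0.4701152443885803, -0.02608870342373848), (0.04148723557591438, 0.04741302877664566), 51.65448760986328) pca -77.54198780600926
pointer ang 104.13349784411308
```

View pics/wrist23.png

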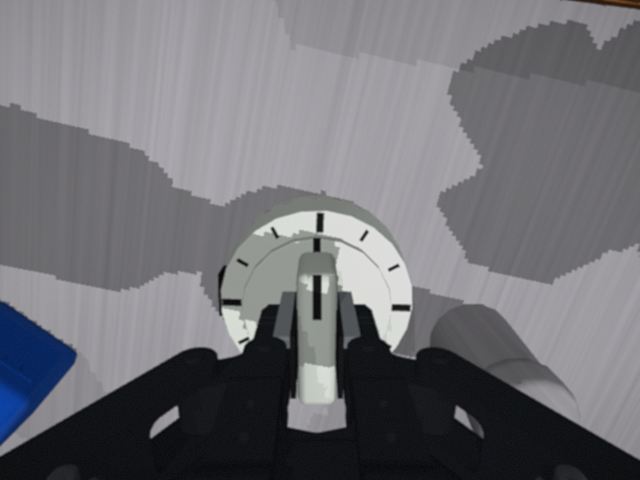

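The pointer (317,245) is about 2° short of the 15 tick (320,222), because the drum crept slightly. I'm restoring the press force and turning a touch more.

>>> {"fn": "arm_command", "kwargs": {
  "rows": [
    {"delta_rot": [0, 0, 0], "xyz": [0, 0, 0.0006], "gripper": 0.005},
    {"delta_rot": [0, 0, 0], "xyz": [0, 0, 0], "gripper": 0.005},
    {"delta_rot": [0, 0, 0.016], "xyz": [0, 0, 0], "gripper": 0.005},
    {"delta_rot": [0, 0, 0.016], "xyz": [0, 0, 0], "gripper": 0.005},
    {"delta_rot": [0, 0, 0], "xyz": [0, 0, 0], "gripper": 0.005},
    {"delta_rot": [0, 0, 0], "xyz": [0, 0, 0], "gripper": 0.005}
  ]
}}

```text
time: 58.4
tool_pos: [0.4708, -0.0268, 0.0408]
tcp_rot: [-3.128, -0.294, -0.005]
wrist_force: [-2.3, 1.8, 10.9]
width: 0.152
```

>>> {"fn": "arm_command", "kwargs": {
  "rows": [
    {"delta_rot": [0, 0, 0], "xyz": [0, 0, -0.001], "gripper": 0.03},
    {"delta_rot": [0, 0, 0], "xyz": [0, 0, 0], "gripper": 0.036},
    {"delta_rot": [0, 0, 0], "xyz": [0, 0, 0], "gripper": 0.036},
    {"delta_rot": [0, 0, 0], "xyz": [0, 0, -0.01], "gripper": 0.036},
    {"delta_rot": [0, 0, 0], "xyz": [0, 0, -0.02], "gripper": 0.036},
    {"delta_rot": [0, 0, 0], "xyz": [0, 0, -0.02], "gripper": 0.036},
    {"delta_rot": [0, 0, 0], "xyz": [0, 0, -0.025], "gripper": 0.036},
    {"delta_rot": [0, 0, 0], "xyz": [0, 0, -0.025], "gripper": 0.036},
    {"delta_rot": [0, 0, 0], "xyz": [0, 0, -0.025], "gripper": 0.036},
    {"delta_rot": [0, 0, 0], "xyz": [0, 0, -0.025], "gripper": 0.036},
    {"delta_rot": [0, 0, 0], "xyz": [0, 0, -0.02], "gripper": 0.036},
    {"delta_rot": [0, 0, 0], "xyz": [0, 0, 0], "gripper": 0.036}
  ]
}}

```text
time: 59.6
tool_pos: [0.4713, -0.0274, 0.2139]
tcp_rot: [3.126, 0.295, 0.011]
wrist_force: [1.3, -1.0, -0.1]
width: 0.424
```

Run:
```python
from tick import *
plan(.470,-.0272,.04,12.4)
ticks('wrist24')
```

```text
t 59.6 tcp [ 0.4713 -0.0274  0.2139] yaw 10.8 q6 -0.3 w 0.424 F [ 1.3 -1.  -0.1] tilt 0.4
 shift now [-0.0024 -0.0008  0.1739]
 turn toolz rad -0.0285 (deg world 1.6 ) ; shift after turn [-0.0024 -0.0008  0.1739]
drum top z 0.030526691083272717
drum c 0.4700968265533447 -0.027348745614290237 0.041342563927173615
n 63 tick phase mod30 10.77 coh 0.9709206654462917
hist inner [(-175, 2), (-165, 8), (5, 4), (15, 4), (95, 4), (105, 4), (135, 2)]
bar ((0.47011885046958923, -0.027106067165732384), (0.01336063165217638, 0.05137825384736061), 10.831181526184082) pca -79.19810848616073
pointer ang 100.73868633240174
```

View pics/wrist24z.png

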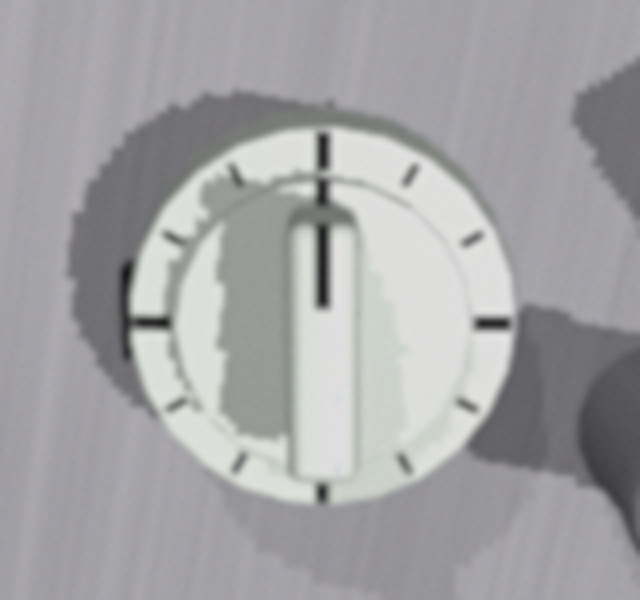

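The knob is dead on 15: bar at −79.2° against a target of −79.2°. The drum only shifted about 1.6° and 1 mm. Backing off for a final look.

>>> {"fn": "arm_command", "kwargs": {
  "rows": [
    {"delta_rot": [0, 0, 0], "xyz": [0, 0, -0.02], "gripper": 0.036},
    {"delta_rot": [0, 0, 0], "xyz": [-0.02, 0.03, -0.02], "gripper": 0.036},
    {"delta_rot": [0, 0, 0], "xyz": [-0.02, 0.04, -0.01], "gripper": 0.036},
    {"delta_rot": [0, 0, 0], "xyz": [-0.02, 0.04, 0], "gripper": 0.036},
    {"delta_rot": [0, 0, 0], "xyz": [0, 0.045, 0], "gripper": 0.036},
    {"delta_rot": [0, 0, 0], "xyz": [0, 0.045, 0], "gripper": 0.036},
    {"delta_rot": [0, 0, 0], "xyz": [0, 0.045, 0], "gripper": 0.036},
    {"delta_rot": [0, 0, 0], "xyz": [0, 0.045, 0], "gripper": 0.036},
    {"delta_rot": [0, 0, 0], "xyz": [0, 0.045, 0], "gripper": 0.036},
    {"delta_rot": [0, 0, 0], "xyz": [0, 0.045, 0], "gripper": 0.036},
    {"delta_rot": [0, 0, 0], "xyz": [0, 0, 0], "gripper": 0.036},
    {"delta_rot": [0, 0, 0], "xyz": [0, 0, 0], "gripper": 0.036}
  ]
}}

```text
time: 60.85
tool_pos: [0.4801, -0.4116, 0.2573]
tcp_rot: [-3.124, -0.292, 0.004]
wrist_force: [-0.8, 0.1, 0.4]
width: 0.422
```

Run:
```python
from m2 import *
plan(.47,-.4,.2)
cs=[snap('top','top25'),snap('scene','scene25')];Ws=[cloud(c) for c in cs]
tx=np.array([.994,.110]);ty=np.array([-.110,.994])
for ctr in [(.4404,.3148),(.4492,.2353),(.458,.1558),(.516,.3232)]:
    L,c,w,a=jarfit(cs,Ws,ctr,.04); d=c-np.array([.487,.2395]); print('jar tray xy',round(d@tx,4),round(d@ty,4),'size',w,[round(float(np.nanmax(W[...,2][np.hypot(W[...,0]-c[0],W[...,1]-c[1])<.03])),3) for W in Ws])
for n,W in zip(('top','scene'),Ws):
    ax=np.array([.889,-.458]);D=W[...,:2]-np.array([.650,-.1955]);t=D@ax;nn=D@np.array([.458,.889])
    print(n,'rocker',[round(float(np.median(W[(abs(t-q)<.004)&(abs(nn)<.009)&(W[...,2]<.08)][:,2])),4) for q in (-.021,.021)])
```

```text
t 60.85 tcp [ 0.4801 -0.4116  0.2573] yaw 10.7 q6 -0.93 w 0.422 F [-0.8  0.1  0.4] tilt 0.26
 shift now [-0.0076 -0.0131  0.0573]
jar tray xy -0.0447 0.0761 size [0.0663 0.0597] [0.068, 0.066]
jar tray xy -0.0445 -0.0072 size [0.0659 0.0637] [0.069, 0.066]
jar tray xy -0.0377 -0.0673 size [0.0546 0.0736] [0.068, 0.066]
jar tray xy 0.0408 0.077 size [0.0737 0.0522] [0.071, 0.065]
top rocker [0.0488, 0.041]
scene rocker [0.0508, 0.0423]
```

View pics/scene25.png

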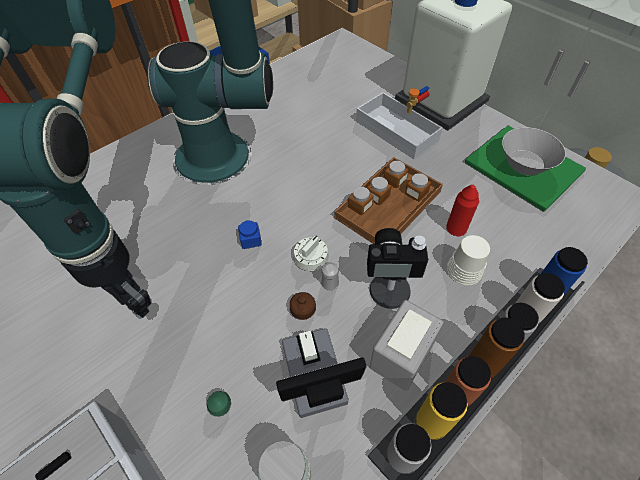

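View pics/top25.png

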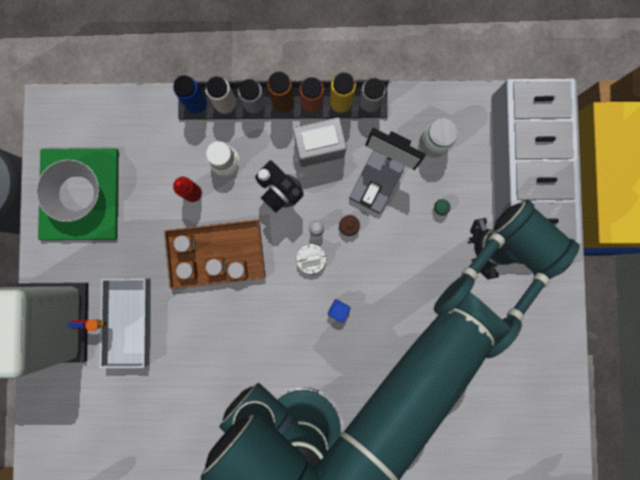

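In the top view the third jar, now at (236,271), has moved nearer the middle one at (214,268). It must have been knocked. Measuring the lids.

Run:
```python
from m2 import *
tx=np.array([.994,.110]);ty=np.array([-.110,.994])
for n in('top','scene'):
    c=snap(n);W=cloud(c);im=np.asarray(c['pixels']);hsv=cv2.cvtColor(im,cv2.COLOR_RGB2HSV)
    k=((hsv[...,1]<45)&(W[...,2]>.05)&(W[...,2]<.075)&(abs(W[...,0]-.487)<.1)&(abs(W[...,1]-.24)<.14)).astype(np.uint8)
    nn,l,s,ce=cv2.connectedComponentsWithStats(k)
    for i in range(1,nn):
        if s[i,4]<40: continue
        v,u=np.nonzero(l==i);q=np.array([onz(c,a,b,.061)[:2] for a,b in zip(u,v)],np.float32)
        (x,y),r=cv2.minEnclosingCircle(q);d=np.array([x,y])-[.487,.2395]
        print(n,np.round(ce[i]),s[i,4],(round(x,4),round(y,4)),round(r,4),'tray',round(d@tx,4),round(d@ty,4),'z',W[l==i][:,2].min(),W[l==i][:,2].max())
    if n=='scene':
        cv2.imwrite('pics/tz.png',cv2.resize(cv2.cvtColor(im[150:250,320:450],cv2.COLOR_RGB2BGR),None,fx=5,fy=5,interpolation=cv2.INTER_CUBIC))
```

```text
top [182. 243.] 202 (0.5137, 0.3224) 0.0217 tray 0.0356 0.0795 z 0.050766982549833445 0.06851449454963165
top [214. 267.] 202 (0.4505, 0.2351) 0.0216 tray -0.0368 -0.0004 z 0.05175882633646386 0.07176259975321538
top [184. 270.] 202 (0.4415, 0.315) 0.0219 tray -0.0369 0.0801 z 0.05043581463189793 0.06900527772380143
top [236. 270.] 200 (0.4417, 0.1752) 0.0214 tray -0.0521 -0.0589 z 0.05032440451481833 0.06836598662692102
scene [397. 167.] 177 (0.4441, 0.3103) 0.0261 tray -0.0348 0.0751 z 0.050451000125484105 0.06656663794921702
scene [419. 180.] 188 (0.5153, 0.317) 0.0263 tray 0.0367 0.074 z 0.05033827851981369 0.06640416632246228
scene [379. 184.] 192 (0.4536, 0.2316) 0.0262 tray -0.034 -0.0042 z 0.050446548080962626 0.06536786346501723
scene [361. 194.] 197 (0.4443, 0.1706) 0.0255 tray -0.05 -0.0638 z 0.05092532557622925 0.06649671757966824
```

View pics/tz.png

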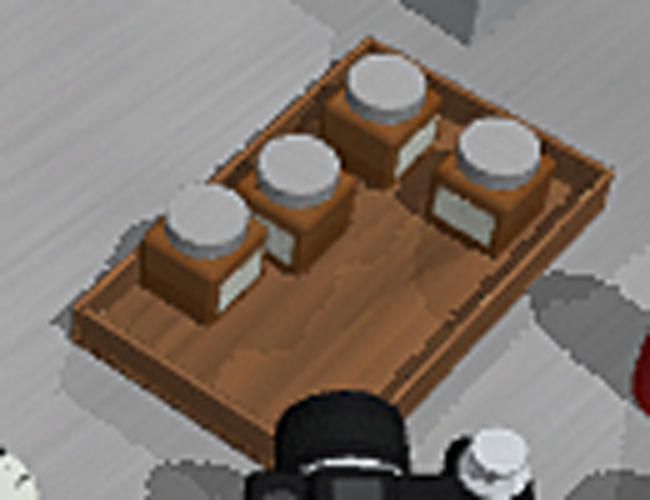

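The knocked jar was nudged about 25 mm between the two lamp looks. It is still upright inside the tray, about 9 mm clear of its neighbour, so what was asked holds. Handling it again after the picture would add risk and gain nothing, so I'm handing the job in.

```bash
python3 -c "
from workcell import bot
print(bot.finish_job()); print(bot.read_state()['time'])"
```

```text
the job is handed in; nothing more can be done
None
the job is handed in; nothing more can be done
```

The order is ready and handed in at about 61 s:

- **Jars:** there were four this time, and all four stand upright in the tray.
- **Lamp:** switched on before the picture and off after it. The rocker heights were checked after each press.
- **Picture:** the release was held at its halfway stop for about 1.2 s at 4–5 N. It was then pressed fully down, to 0.168 m above the counter at 16 N.
- **Timer:** the knob was not at zero to start; it stood about 6.5° past it. I turned it clockwise with 6–12 N of downward press. The last view has the pointer on the 15-minute tick to within 0.1°. The timer itself turned about 1.6° and shifted about 1 mm.

**One check did not match:** one jar in the tray was knocked about 25 mm from its slot during the run, before the picture was taken. I only noticed at the final look. It is still upright in the tray, close to the wall and about 9 mm from its neighbour, so I left it there. The other three jars are within about 5 mm of where I set them down.

Nothing else looked disturbed in the final pictures, though I did not measure the other items. The gripper was clear of everything at hand-in.

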